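Clamp the sample cylinder and start the vacuum pump

ROBOT

A 6-joint arm with a two-finger parallel gripper is mounted at the origin on the work surface. World frame = base frame: x ahead of the robot, y to its left, z up, the work surface at z = 0. Lengths are in mm, angles in rad, forces in N, time in s.
With the tool pointing down it reaches from about 350 to 775 mm from the base axis. Payload 7.3 kg.
Tool frame: the origin (TCP) lies midway between the tips of the shut fingers; the grasp point (between the pads) lies 19 mm behind it; x points along the fingers, z is the direction in which the jaws open and shut, and the axes are right-handed (so a half turn about x gives the same grasp; the last joint's range is limited). The gripper opens to 92 mm and grips with 3 to 60 N. Pads are 19 mm wide; open, the fingers measure 130 mm over their backs; the gripper's body (75 mm by 190 mm) begins 47 mm behind the grasp point.
Start: joints at [-1.298, 0.342, 1.524, -0, 1.275, -0.146], TCP at [213.523, -479.638, 226.741] pointing down, gripper open.
Joint ranges: [-2.53, 2.53], [-0.77, 2.02], [0.04, 2.7], [-1, 4.14], [0.28, 2.66], [-3.11, 3.11]. Speed limits (rad/s): [2.57, 2.57, 3.14, 3.14, 3.14, 3.14].

INTERFACE

Orientations are given as [roll, pitch, yaw] about the fixed x, y, z axes, in that order (R = Rz(yaw) Ry(pitch) Rx(roll)).
In Python, from plant import monitor, optics, close_job gives the robot as it stands.
- The arm moves only by the tool send_rows, never from a script. Its argument "commands" is a list that holds one entry, the list of rows, each a list of 5 numbers: the shift along the tool's x, y, z in m, then the turn about the tool's x in degrees, then the finger opening in m, from 0 to 0.0918. A call has 1 to 10 rows; each row shifts and turns the pose as measured when the row begins, along the tool's axes as they then stand; what a row does not reach is not made up. A row lasts 1/12 s, in which the tool goes at most 41.7 mm and 7.16 degrees, less where a joint would pass 70% of its speed; a pose out of reach is approached as far as the arm can. A call with a gripper value outside its range is refused whole. The fingers move at their own pace and stop on an object; the grip force is fixed at half the most. Time passes only in rows, so rows that do not move let the fingers close. It gives the time, the measured TCP pose, the force and the opening at its end, in the units of the state.
- monitor.get_obs(): the state, without advancing time (a new reading comes with each control period).
- optics.capture(name): name is "scene" or "top"; returns a dict with "color" (400x640x3 uint8, blue, green, red), "camera_matrix" (3x3 intrinsics, pixels), "camera_from_world" (4x4, takes a point from world to camera coordinates). Camera axes: x right, y down, z forward; pixel columns grow to the right and rows downward; lengths in mm; the calibration is good to about 2 mm. A picture is of the moment at which its call begins. There is no depth.
- close_job(): hands the job in, once; it reports no verdict.
The state is a dict: "time": time; "joint_positions": joint angles; "dq": joint speeds; "tau": joint torques, N m; "tool_pos": TCP position; "tcp_rot": TCP orientation; "contact_force": force on the tool from outside, world axes, zero at the start; "moment": the same for the moment, N m; "grip_width": finger opening in mm.
Only numpy, scipy, OpenCV 4.12 (cv2) and the standard library are available. Lean on these libraries where they do the work, as an engineer would, in place of code of your own. Each camera call takes 0.05 s, during which the arm holds its last target.

TASK

Push the blue sliding stop along its rail until the steel sample cylinder is held snugly between the stop and the end block, then flip the orange cam lever fully down, away from the robot, to lock it. Then start the pump: lift the red sprung guard, flip the toggle under it over to the right without forcing it, and let the guard drop shut. Leave the yellow-guarded switch and everything else on the table alone.

Things in the scene. Friction and masses are not known exactly. Their poses are not given: they have to be found in the camera images.
- bed: Clamping bed, dark steel base plate 130 x 370 x 12 mm, fixed to the table. Origin at table height, midway between its two cradle rods; y runs along the rail towards the end block, x away from the robot, z up. The aluminium end block is 60 mm wide, its inner face at y = +150 mm, top at 72 mm. Rear rail: 20 mm square bar at x = 60 mm.
- bed_end (a point): Centre of the end block's inner face, at bed (0, 150, 43) mm, axes as the bed's. The cylinder is to lie against it.
- sample_cylinder: Loose steel sample cylinder, 0.35 to 0.65 kg, lying along the bed's y on the two cradle rods: 150 mm long with its necks, 50 mm diameter in the middle 100 mm, necks 20 mm diameter, green band. Origin at its centre, on its axis, 43 mm above the table; y along the cylinder (it may roll about y). At the start its end is 5 to 30 mm short of the end block.
- stop_face (a point): Centre of the sliding stop's black rubber face that meets the cylinder's neck, 43 mm above the table; axes as the bed's. The stop is a blue block 40 mm long in y (its free back face lies 40 mm behind this point, towards -y), 60 mm wide in x, from 26 to 71 mm above the table. It slides along the bed's y with 3 N friction.
- stop (a joint): Travel of the sliding stop along the bed's +y, m: 0 farthest from the end block, 0.14 its limit; the rubber face lies at bed y = this value - 110 mm; 0.11 when the cylinder is held snugly against the end block.
- cam_lever (a joint): Orange cam lever, rad: 0 upright, 1.45 fully down, level, pointing away from the robot along the bed's +x (locked above 1.2). Bar 14 x 22 mm with a 25 mm round end, 100 mm long, on the back of the stop; it turns about the bed's y axis with friction (0.12 N m) and stays where it is left.
- lever_pivot (a point): Pivot of the cam lever, 62 mm above the table; fixed on the stop (60 mm in bed x from the stop face's centre line, 22 mm behind the face). Its orientation turns with the lever.
- lever_tip (a point): Centre of the lever's round end, 88 mm from the pivot.
- pump_box: Grey pump switch box 68 (x) x 130 (y) mm, fixed. Origin: centre of its underside; x points from its front (lip side, near the robot) to its back (hinge side), y left, z up. Solid up to 20 mm; above that an open-topped well (inside x = -28 to +28 mm, y = -58 to +58 mm); walls: sides and back up to 78 mm, front only up to 52 mm.
- pump_guard (a joint): The red (translucent) guard, rad: 0 shut (level over the well), grows as it lifts, stop at 1.7. Flat plate 100 (front to back) x 130 x 5 mm, hinged at the back top edge of the box, underside 80 mm above the table when shut. A spring and its weight shut it (1.4 N at the lip shut, 2 N at 1 rad): it never stays open by itself, so fingers or hand must bear it while the toggle is worked.
- pump_toggle (a joint): Pump toggle, rad: 0 OFF (leans 20 degrees to the left, box +y), 0.70 ON (leans 20 degrees to the right, -y). Steel bat 56 mm long, 15 mm thick at its round end; pivot 18 mm above the table at box x = 0, y = -18 mm; swings in the box's y-z plane. The free room for a finger is on its left: push it to the right. Stiff: about 4 N at its end moves it; it stays where it is left.
- pump_guard_hinge (a point): Middle of the red guard's hinge line, at pump_box (34, 0, 82.5) mm; axes as the box's. The hinge axis is y.
- pump_guard_lip (a point): Middle of the front edge of the red guard's lip, 100 mm from the hinge, at half its 5 mm thickness. The opaque lip overhangs the box's front wall by 32 mm (box x = -34 to -66 mm), free space below it.
- pump_toggle_tip (a point): On the pump toggle's axis, 54 mm from its pivot.
- vent_box: Grey vent switch box of the same build, with a yellow guard; to be left alone.
- vent_guard (a joint): Angle of the yellow guard, as the red one: leave shut.
- vent_toggle (a joint): Vent toggle, as the pump's: leave OFF.
- wrench: Steel wrench 170 mm, loose bystander, leave it. Origin: centre of its underside.
- screwdriver: Screwdriver 180 mm, loose bystander, leave it. Origin: centre of its underside.
- amber_bottle: Amber bottle 60 x 120 mm, loose bystander, leave it. Origin: centre of its underside.
- spare_valve: Brass valve with black wheel 70 x 110 x 62 mm, loose bystander, leave it. Origin: centre of its underside.
- carton: Cardboard carton 90 x 130 x 70 mm, loose bystander, leave it. Origin: centre of its underside.
Mind the look-alikes: they are no part of the job. Leave any purple look-alike of the sample_cylinder alone.

How it is judged:
By the outcome, as a careful person would: the job done as asked, in the order asked, and still so for the second after the job is handed in, with the robot touching nothing.
It also fails if it takes over 72 s, if anything falls off the work surface, if the arm or the gripper's body presses on something with over 40 N, if the wrist force passes 120 N, or if a joint passes its speed limit or range.

## Working session

There is one attempt and no reset: what is moved stays moved. The work goes in short steps, Python scripts to look and compute and a tool call to move; the robot and the scene stay as the last step left them, time stands still between calls to the robot, and variables do not carry over. Pictures are saved under pics/ and viewed, and the job is handed in when it is done.

Besides the shell and the picture viewer there is one more tool, called as name(argument=value, ...) on one line, values as JSON. send_rows: Moves the arm, as the interface text tells. Its arguments: {"type":"object","properties":{"commands":{"type":"array","items":{"type":"array","items":{"type":"array","items":{"type":"number"}}}}},"required":["commands"]}

```bash
mkdir -p pics; ls; cat > h.py <<'E'
import numpy as np, cv2
from plant import monitor, optics, close_job
E
python3 - <<'E'
from h import *
print(monitor.get_obs())
for n in("scene","top"):
    d=optics.capture(n); cv2.imwrite(f"pics/{n}0.png",d["color"]); np.savez(f"{n}0.npz",**d)
    print(d["camera_matrix"],d["camera_from_world"])
E
```

```text
pics
{'time': 0.0, 'joint_positions': array([-1.29801120e+00,  3.42694849e-01,  1.52501961e+00,  1.30288943e-06,
        1.27541378e+00, -1.46023279e-01]), 'dq': array([ 9.28466511e-05,  7.51491333e-04,  1.23253053e-03,  7.05703400e-04,
        1.54410145e-05, -6.26748120e-04]), 'tau': array([ 6.98400145e-04, -4.31239271e+01, -2.44222051e+01,  7.17535196e-02,
        5.59863774e-02, -1.15131074e-04]), 'tool_pos': array([ 213.39978588, -479.21963154,  226.05853349]), 'tcp_rot': array([2.99475804, 1.56926073, 1.84276974]), 'contact_force': array([ 0.2518592 ,  0.02584239, -0.35705467]), 'moment': array([-0.02497486,  0.04187629,  0.0371462 ]), 'grip_width': 91.43840893647052}
[[447.20501404   0.         320.08360597]
 [  0.         447.20501404 196.53331021]
 [  0.           0.           1.        ]] [[-5.69666963e-01  8.21846918e-01 -6.86980820e-03  2.28403939e+02]
 [ 4.47894340e-01  3.03429911e-01 -8.41023751e-01 -1.65054596e+02]
 [-6.89108272e-01 -4.82180394e-01 -5.40954579e-01  1.85065804e+03]
 [ 0.00000000e+00  0.00000000e+00  0.00000000e+00  1.00000000e+00]]
[[395.93680679   0.         323.86515003]
 [  0.         395.93680679 194.16505639]
 [  0.           0.           1.        ]] [[ 9.20123678e-03 -9.99859773e-01 -1.39918204e-02  8.22191301e+01]
 [-9.84793443e-01 -6.63323088e-03 -1.73602637e-01  5.54296316e+02]
 [ 1.73485482e-01  1.53764120e-02 -9.84716382e-01  1.14227734e+03]
 [ 0.00000000e+00  0.00000000e+00  0.00000000e+00  1.00000000e+00]]
```

View pics/scene0.png

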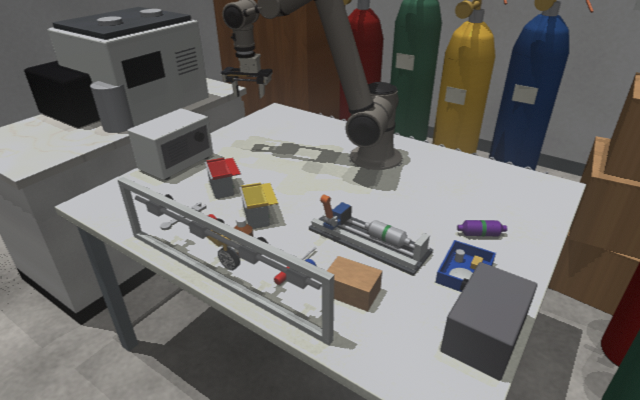

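View pics/top0.png

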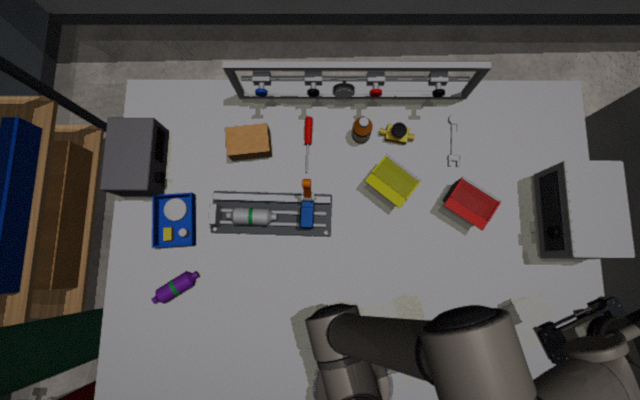

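```bash
python3 - <<'E'
from h import *
t=cv2.imread("pics/top0.png"); s=cv2.imread("pics/scene0.png")
cv2.imwrite("pics/t_bed.png",cv2.resize(t[170:250,200:345],None,fx=5.5,fy=5.5,interpolation=cv2.INTER_CUBIC))
cv2.imwrite("pics/t_box.png",cv2.resize(t[145:240,355:510],None,fx=5,fy=5,interpolation=cv2.INTER_CUBIC))
cv2.imwrite("pics/s_bed.png",cv2.resize(s[185:275,300:440],None,fx=5.5,fy=5.5,interpolation=cv2.INTER_CUBIC))
cv2.imwrite("pics/s_box.png",cv2.resize(s[150:235,195:295],None,fx=7,fy=7,interpolation=cv2.INTER_CUBIC))
E
```

```text
(no output)
```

View pics/t_bed.png

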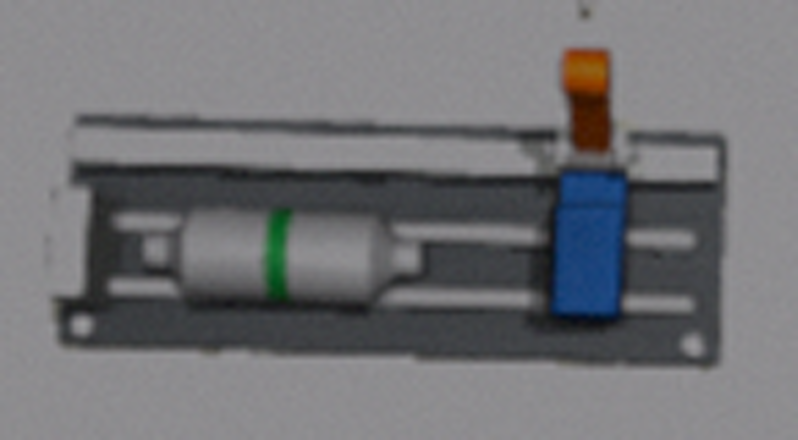

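View pics/t_box.png

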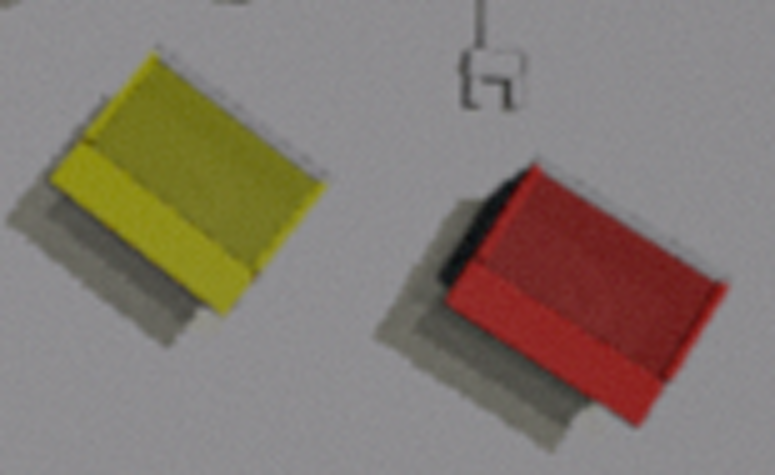

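View pics/s_bed.png

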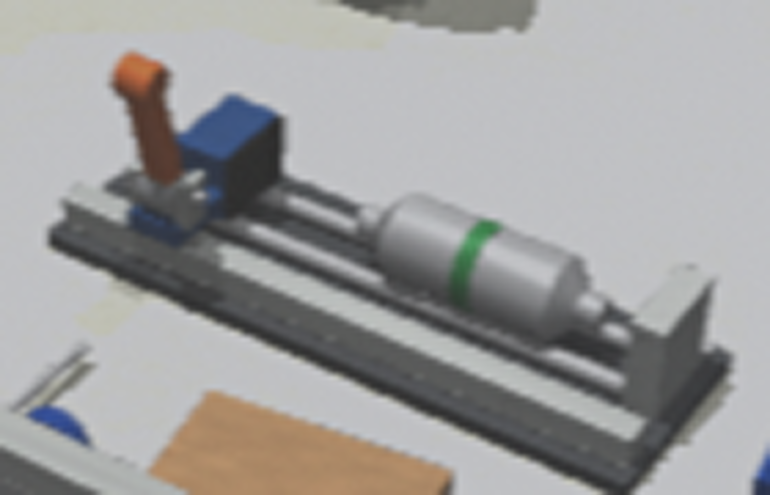

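View pics/s_box.png

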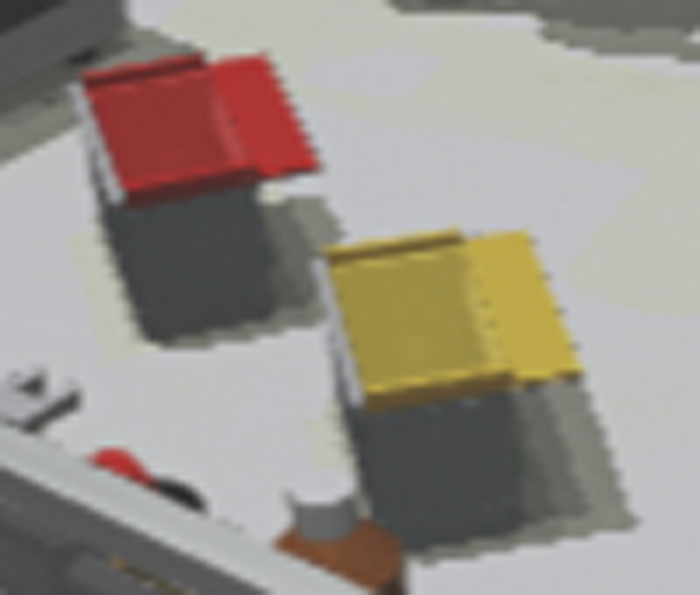

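```bash
cat >> h.py <<'E'
def cam(n,i=0): 
    d=np.load(f"{n}{i}.npz"); return d["camera_matrix"],d["camera_from_world"]
def ray(c,uv):
    K,T=c; d=np.linalg.inv(K)@[uv[0],uv[1],1]; R=T[:3,:3]; return -R.T@T[:3,3], R.T@d
def onz(c,uv,z):
    o,d=ray(c,uv); return o+d*(z-o[2])/d[2]
def proj(c,P):
    K,T=c; P=np.atleast_2d(P); q=(T[:3,:3]@P.T).T+T[:3,3]; q=(K@q.T).T; return q[:,:2]/q[:,2:]
def crop(uv,off,s): return ((uv[0]+.5)/s-.5+off[0],(uv[1]+.5)/s-.5+off[1])
E
python3 - <<'E'
from h import *
np.set_printoptions(precision=1,suppress=True)
t=cam("top");s=cam("scene")
print(ray(t,(0,0))[0],ray(s,(0,0))[0])
print("TOP")
for n,uv,z in [("plateRL",(77,118),12),("plateFL",(60,343),12),("plateFR",(718,362),12),("plateRR",(722,137),12),
 ("stopFaceF",(553,316),71),("stopBackF",(618,318),71),("stopFaceR",(562,205),71),("stopBackR",(626,205),71),("bandR",(280,210),43),("bandF",(276,298),43),("leverTip",(586,72),150),
 ("cylL",(147,250),43),("cylR",(420,260),43),("blockInF",(88,298),72),("blockInR",(92,187),72)]:
    print(n,onz(t,crop(uv,(200,170),5.5),z))
for n,uv,z in [("RhingeL",(535,165),85),("RhingeR",(727,287),85),("RlipL",(447,300),85),("RlipR",(640,426),85),
  ("YhingeL",(155,55),85),("YhingeR",(325,185),85),("YlipL",(52,180),85),("YlipR",(225,312),85)]:
    print(n,onz(t,crop(uv,(355,145),5),z))
print("SCENE")
for n,uv,z in [("stopFaceF?",(282,117),71),("topBackF",(235,95),71),("topFaceR",(235,157),71),("topBackR",(178,137),71),("blockInFtop",(687,265),72),("blockInRtop",(628,325),72),("plateFL",(730,358),12),("plateRL",(628,490),12),("plateRR",(52,232),12)]:
    print(n,onz(s,crop(uv,(300,185),5.5),z))
for n,uv,z in [("RlipR",(267,55),85),("RlipL",(320,170),85),("YlipR",(530,232),85),("YlipL",(580,375),85)]:
    print(n,onz(s,crop(uv,(195,150),7),z))
E
```

```text
[ 346.9   68.3 1222.2] [1479.3  754.7  863.9]
TOP
plateRL [567.7 431.5  12. ]
plateFL [440.2 433.6  12. ]
plateFR [432.7  66.9  12. ]
plateRR [559.2  65.5  12. ]
stopFaceF [452.1 154.5  71. ]
stopBackF [451.3 120.1  71. ]
stopFaceR [511.4 150.9  71. ]
stopBackR [511.7 116.7  71. ]
bandR [511.6 307.5  43. ]
bandF [463.2 307.7  43. ]
leverTip [567.8 134.4 150. ]
cylL [489.  379.5  43. ]
cylR [484.6 229.8  43. ]
blockInF [459.6 402.   72. ]
blockInR [519.2 403.2  72. ]
RhingeL [ 599.2 -316.2   85. ]
RhingeR [ 527.7 -422.9   85. ]
RlipL [ 519.  -261.5   85. ]
RlipR [ 447.  -368.1   85. ]
YhingeL [664.5 -95.7  85. ]
YhingeR [ 586.5 -193.4   85. ]
YlipL [588.5 -34.1  85. ]
YlipR [ 511.1 -133.3   85. ]
SCENE
stopFaceF? [459.5 160.   71. ]
topBackF [455.3 125.2  71. ]
topFaceR [508.8 159.1  71. ]
topBackR [510.2 121.6  71. ]
blockInFtop [460.4 410.2  72. ]
blockInRtop [524.1 405.9  72. ]
plateFL [446.9 436.8  12. ]
plateRL [573.3 435.4  12. ]
plateRR [560.3  67.8  12. ]
RlipR [ 448.3 -363.7   85. ]
RlipL [ 523.3 -254.7   85. ]
YlipR [ 510.7 -128.5   85. ]
YlipL [594.2 -28.9  85. ]
```

```bash
python3 - <<'E'
from h import *
from scipy.spatial.transform import Rotation as Ro
np.set_printoptions(precision=3,suppress=True)
o=monitor.get_obs(); print(Ro.from_euler('xyz',o["tcp_rot"]).as_matrix())
t=cam("top");s=cam("scene")
im=cv2.imread("pics/top0.png")
for p in [(270,158),(268,125),(227,125),(228,158)]: print(p,onz(t,p,70))
for p in [(305,170),(305,142)]: print("sd",onz(t,p,10))
# overlay model guess
def M(x,y,yaw): 
    c,s_=np.cos(yaw),np.sin(yaw); return lambda P:(np.array([[c,-s_,0],[s_,c,0],[0,0,1]])@np.atleast_2d(P).T).T+[x,y,0]
bed=M(488,253,-.022); box=M(539.5,-347,-.59); 
for n,c in(("top",t),("scene",s)):
    im=cv2.imread(f"pics/{n}0.png"); f=4
    big=cv2.resize(im,None,fx=f,fy=f,interpolation=cv2.INTER_CUBIC)
    def poly(m,P,col): 
        q=((proj(c,m(P))+.5)*f-.5).round().astype(int); cv2.polylines(big,[q.reshape(-1,1,2)],True,col,1)
    poly(bed,[(-30,150,72),(30,150,72),(30,150,26),(-30,150,26)],(0,0,255))
    poly(bed,[(-30,-95,71),(30,-95,71),(30,-135,71),(-30,-135,71)],(0,255,255))
    poly(bed,[(50,185,32),(70,185,32),(70,-185,32),(50,-185,32)],(255,0,255))
    poly(bed,[(60,-117,62),(60,-117,150),(60,-117,62)],(255,255,0))
    poly(box,[(34,65,85),(34,-65,85),(-66,-65,85),(-66,65,85)],(255,255,0))
    poly(box,[(34,65,0),(34,-65,0),(-34,-65,0),(-34,65,0)],(0,255,0))
    if n=="top":
        cv2.imwrite("pics/ov_t1.png",big[165*f:250*f,200*f:345*f]); cv2.imwrite("pics/ov_t2.png",big[150*f:240*f,420*f:520*f])
    else:
        cv2.imwrite("pics/ov_s1.png",big[185*f:275*f,300*f:440*f]); cv2.imwrite("pics/ov_s2.png",big[150*f:220*f,195*f:295*f])
a=[cv2.imread(f"pics/ov_{k}.png") for k in("t1","s1")]
w=max(i.shape[1] for i in a); cv2.imwrite("pics/ov1.png",cv2.resize(np.vstack([cv2.copyMakeBorder(i,0,4,0,w-i.shape[1],cv2.BORDER_CONSTANT) for i in a]),None,fx=.83,fy=.83))
a=[cv2.imread(f"pics/ov_{k}.png") for k in("t2","s2")]
h=max(i.shape[0] for i in a); cv2.imwrite("pics/ov2.png",cv2.resize(np.hstack([cv2.copyMakeBorder(i,0,h-i.shape[0],0,4,cv2.BORDER_CONSTANT) for i in a]),None,fx=.98,fy=.98))
E
```

```text
[[-0.     0.914  0.407]
 [ 0.001  0.407 -0.914]
 [-1.     0.    -0.001]]
(270, 158) [659.355 249.449  70.   ]
(268, 125) [763.364 258.993  70.   ]
(227, 125) [762.844 384.73   70.   ]
(228, 158) [658.67  376.303  70.   ]
sd [637.275 147.296  10.   ]
sd [728.814 148.896  10.   ]
```

View pics/ov1.png

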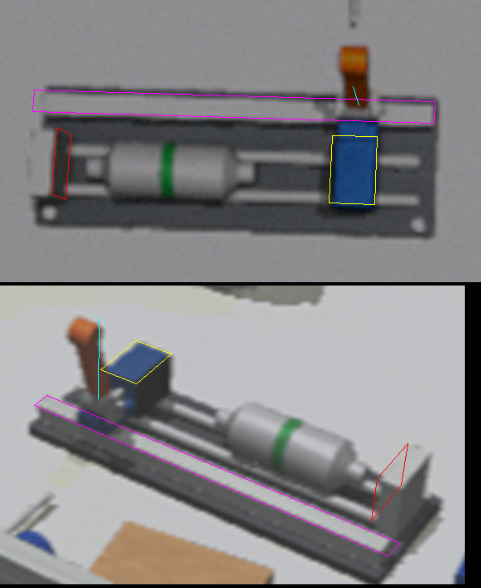

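View pics/ov2.png

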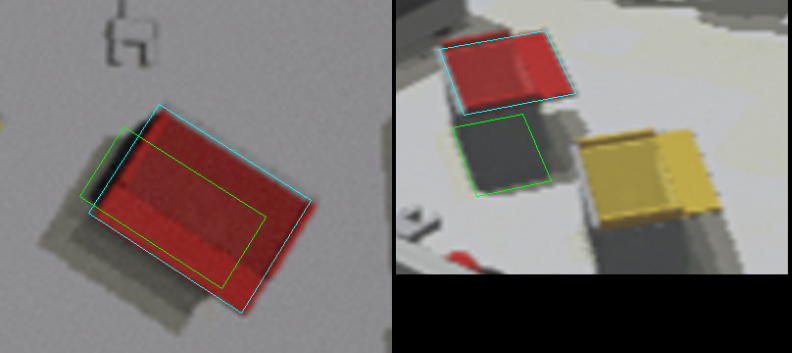

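send_rows(commands=[[[0,0,0,6.3,0],[0,0,0,6.3,0],[0,0,0,6.3,0],[0,0,0,6.3,0],[0,0,0,0,0]]])

```text
time: 0.52
tool_pos: [213.1, -478.0, 224.0]
tcp_rot: [-2.825, 1.564, 1.847]
contact_force: [0.4, -0.5, -0.4]
grip_width: 63.3
```

```bash
cat >> h.py <<'E'
from scipy.spatial.transform import Rotation as Ro
np.set_printoptions(precision=4,suppress=True)
def M(x,y,yaw): 
    c,s_=np.cos(yaw),np.sin(yaw); return lambda P:(np.array([[c,-s_,0],[s_,c,0],[0,0,1]])@np.asarray(P,float))+[x,y,0]
bed=M(488,253.5,-.022); box=M(539.5,-347,-.59)
def need(target,yaw=None):
    o=monitor.get_obs(); R=Ro.from_euler('xyz',o["tcp_rot"]).as_matrix(); d=(np.asarray(target)-o["tool_pos"])/1000
    print("t",round(o["time"],2),"pos",o["tool_pos"].round(1),"F",o["contact_force"].round(1),"grip",o["grip_width"].round(1))
    ty=np.degrees(np.arctan2(R[1,1],R[0,1])); print("tool y ang",ty.round(2),"tilt",R[:,0].round(4))
    print("shift tool",R.T@d, "turn" , None if yaw is None else ty-yaw)
E
python3 -c "
from h import *
need(bed((-8,-170,220)),-1.26)"
```

```text
Traceback (most recent call last):
  File "h.py", line 19, in need
    print("t",round(o["time"],2),"pos",o["tool_pos"].round(1),"F",o["contact_force"].round(1),"grip",o["grip_width"].round(1))
                                                                                                     ^^^^^^^^^^^^^^^^^^^^^
AttributeError: 'float' object has no attribute 'round'
```

```bash
sed -i 's/o\["grip_width"\].round(1)/round(o["grip_width"],1)/' h.py
python3 -c "
from h import *
need(bed((-8,-170,220)),-1.26)"
```

```text
t 0.52 pos [ 213.1 -478.   224. ] F [ 0.4 -0.5 -0.4] grip 63.3
tool y ang -2.33 tilt [-0.0018  0.0062 -1.    ]
shift tool [ 0.007   0.2402 -0.5719] turn -1.0657868233209544
```

send_rows(commands=[[[-0.001,0.015,-0.036,-0.1,0],[-0.001,0.015,-0.036,-0.1,0],[-0.001,0.015,-0.036,-0.1,0],[-0.001,0.015,-0.036,-0.1,0],[-0.001,0.015,-0.036,-0.1,0],[-0.001,0.015,-0.036,-0.1,0],[-0.001,0.015,-0.036,-0.1,0],[-0.001,0.015,-0.036,-0.1,0],[-0.001,0.015,-0.036,-0.1,0],[-0.001,0.015,-0.036,-0.1,0]]])

```text
time: 1.35
tool_pos: [371.2, -111.7, 232.9]
tcp_rot: [-2.709, 1.562, 2.005]
contact_force: [0.5, -1.1, -0.4]
grip_width: 0.6
```

```bash
python3 -c "
from h import *
need(bed((-8,-170,220)),-1.26)"
```

```text
t 1.35 pos [ 371.2 -111.7  232.9] F [ 0.5 -1.1 -0.4] grip 0.6
tool y ang 0.08 tilt [-0.0037  0.008  -1.    ]
shift tool [ 0.0141  0.1054 -0.1952] turn 1.3381639680456605
```

send_rows(commands=[[[0,0.018,-0.033,0.2,0],[0,0.018,-0.033,0.2,0],[0,0.018,-0.033,0.2,0],[0,0.018,-0.033,0.2,0],[0,0.018,-0.033,0.2,0],[0,0.015,-0.03,0.3,0],[0,0,0,0,0]]])

```text
time: 1.93
tool_pos: [479.0, 101.2, 234.2]
tcp_rot: [-2.972, 1.561, 1.752]
contact_force: [-2.1, -0.3, -0.4]
grip_width: 0.4
```

```bash
python3 -c "
from h import *
need(bed((-8,-170,45)),-1.26)"
```

```text
t 1.93 pos [479.  101.2 234.2] F [-2.1 -0.3 -0.4] grip 0.4
tool y ang 0.65 tilt [-0.0017  0.0093 -1.    ]
shift tool [ 0.1891 -0.0026  0.0193] turn 1.9088410689333308
```

send_rows(commands=[[[0.01,-0.002,0.018,0.9,0],[0.035,0,0.003,0.9,0],[0.035,0,0,0,0],[0.035,0,0,0,0],[0.03,0,0,0,0],[0.01,0,0,0,0],[0,0,0,0,0]]])

```text
time: 2.52
tool_pos: [478.0, 82.7, 73.7]
tcp_rot: [2.88, 1.562, 1.32]
contact_force: [-0.1, 0.3, 0.5]
grip_width: 0.3
```

```bash
python3 -c "
from h import *
need(bed((-8,-170,45)),-1.26)"
```

```text
t 2.52 pos [478.   82.7  73.7] F [-0.1  0.3  0.5] grip 0.3
tool y ang 0.62 tilt [ 0.0022  0.0085 -1.    ]
shift tool [ 0.0287 -0.0018 -0.0008] turn 1.8806157344124657
```

send_rows(commands=[[[0.015,-0.001,0,2,0],[0.012,0,0,0.5,0],[0,0,-0.01,0,0],[0,0,-0.01,0,0],[0,0,-0.005,0,0],[0,0,-0.005,0,0]]])

```text
time: 3.02
tool_pos: [478.7, 113.0, 49.1]
tcp_rot: [2.765, 1.563, 1.169]
contact_force: [-0.4, -3.5, -2.2]
grip_width: 0.2
```

```bash
python3 -c "
from h import *
need(bed((-8,-59,45)),-1.26)
d=optics.capture('top');cv2.imwrite('pics/a1.png',cv2.resize(d['color'][150:270,180:360],None,fx=4.4,fy=4.4,interpolation=cv2.INTER_CUBIC))"
```

```text
t 3.02 pos [478.7 113.   49.1] F [-0.4 -3.5 -2.2] grip 0.2
tool y ang -1.44 tilt [ 0.003  0.007 -1.   ]
shift tool [ 0.0047 -0.002  -0.0816] turn -0.17870029408540766
```

View pics/a1.png

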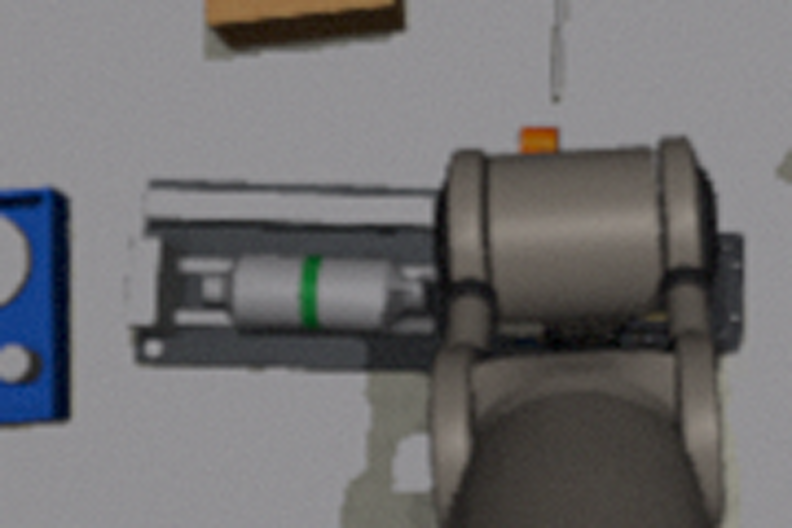

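send_rows(commands=[[[0,0,-0.01,0,0],[0,0,-0.01,0,0],[0,0,-0.01,0,0],[0,0,-0.01,0,0],[0,0,-0.01,0,0]]])

```text
time: 3.48
tool_pos: [480.5, 166.6, 51.6]
tcp_rot: [2.412, 1.563, 0.818]
contact_force: [0.2, -3.7, -1.9]
grip_width: 0.4
```

```bash
python3 -c "
from h import *
need(bed((-8,-59,45)),-1.26)"
```

```text
t 3.48 pos [480.5 166.6  51.6] F [ 0.2 -3.7 -1.9] grip 0.4
tool y ang -1.33 tilt [ 0.0057  0.006  -1.    ]
shift tool [ 0.0067 -0.0025 -0.028 ] turn -0.07332536351871788
```

send_rows(commands=[[[0.002,0,-0.006,0,0],[0.001,0,-0.006,0,0],[0.001,0,-0.003,0,0]]])

```text
time: 3.73
tool_pos: [481.6, 184.6, 49.0]
tcp_rot: [2.146, 1.561, 0.555]
contact_force: [-0.6, -6.3, 5.3]
grip_width: 0.1
```

```bash
python3 -c "
from h import *
need(bed((-8,-59,45)),-1.26)
for n in('top','scene'):
  d=optics.capture(n);cv2.imwrite('pics/a2%s.png'%n,cv2.resize(d['color'][150:270,180:360] if n=='top' else d['color'][150:290,280:460],None,fx=4.2,fy=4.2,interpolation=cv2.INTER_CUBIC))"
```

```text
t 3.73 pos [481.6 184.6  49. ] F [-0.6 -6.3  5.3] grip 0.1
tool y ang -1.14 tilt [ 0.0082  0.0051 -1.    ]
shift tool [ 0.004  -0.0032 -0.01  ] turn 0.11660924761871927
```

View pics/a2scene.png

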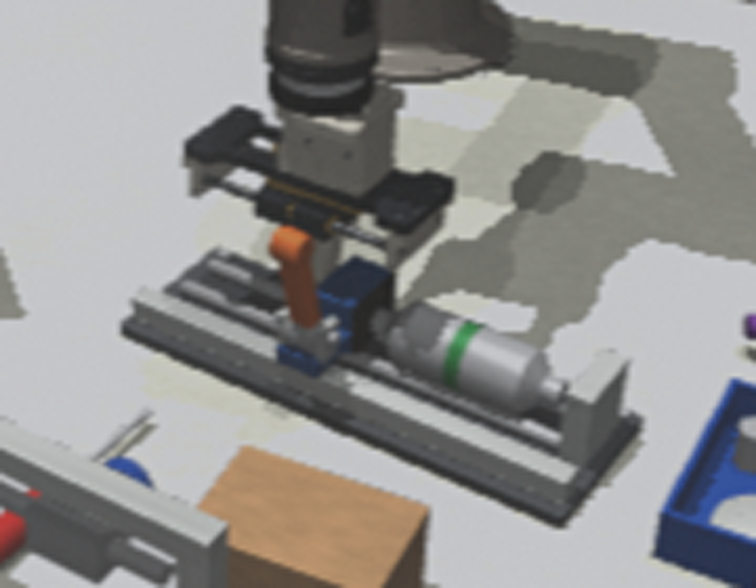

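send_rows(commands=[[[0,0,-0.004,0,0],[0,0,-0.003,0,0],[0,0,-0.002,0,0]]])

```text
time: 4.08
tool_pos: [481.9, 193.3, 48.8]
tcp_rot: [2.038, 1.562, 0.448]
contact_force: [-1.0, -6.6, 2.5]
grip_width: 0.3
```

send_rows(commands=[[[0,0,-0.002,0,0],[0,0,-0.002,0,0]]])

```text
time: 4.25
tool_pos: [481.9, 196.6, 48.8]
tcp_rot: [1.864, 1.563, 0.273]
contact_force: [-0.9, -6.3, 2.0]
grip_width: 0.2
```

send_rows(commands=[[[0,0,-0.002,0,0]]])

```text
time: 4.33
tool_pos: [481.9, 198.1, 48.8]
tcp_rot: [1.723, 1.564, 0.133]
contact_force: [0.2, -13.8, 3.4]
grip_width: 0.6
```

```bash
python3 -c "
from h import *
need(bed((-8,-59,45)),-1.26)
for n in('top','scene'):
  d=optics.capture(n);cv2.imwrite('pics/a3%s.png'%n,cv2.resize(d['color'][170:250,190:330] if n=='top' else d['color'][200:280,340:450],None,fx=5.5,fy=5.5,interpolation=cv2.INTER_CUBIC))"
```

```text
t 4.33 pos [481.9 198.1  48.8] F [  0.2 -13.8   3.4] grip 0.6
tool y ang -1.1 tilt [ 0.0072  0.001  -1.    ]
shift tool [ 0.0038 -0.0032  0.0034] turn 0.15835190355907236
```

View pics/a3scene.png

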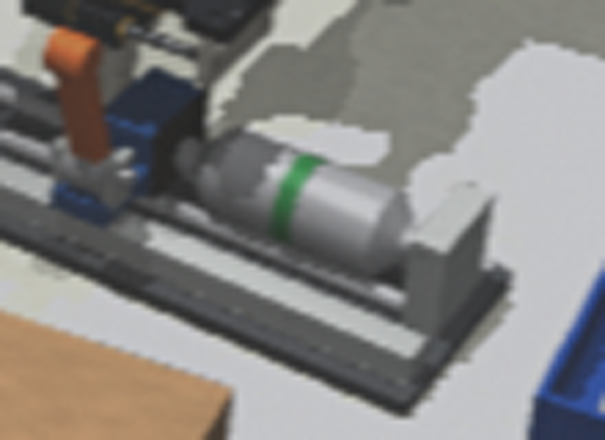

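View pics/a3top.png

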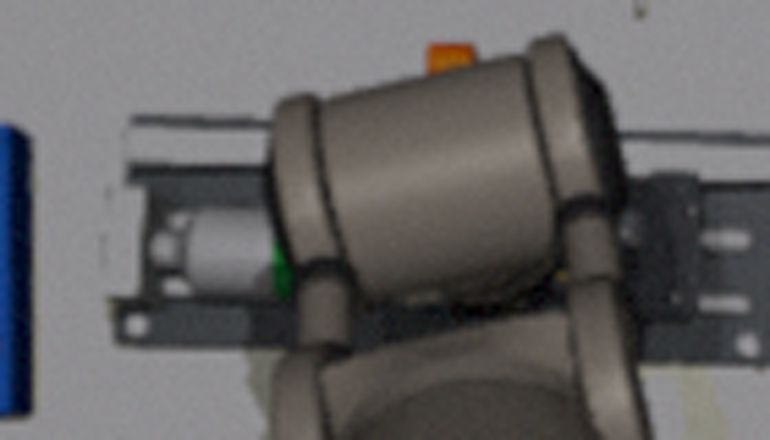

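send_rows(commands=[[[0,0,-0.003,0,0]]])

```text
time: 4.52
tool_pos: [481.9, 198.2, 48.9]
tcp_rot: [1.026, 1.563, -0.563]
contact_force: [0.2, -29.1, 7.5]
grip_width: 0.0
```

send_rows(commands=[[[0,0,-0.003,0,0]]])

```text
time: 4.6
tool_pos: [481.9, 198.0, 48.9]
tcp_rot: [0.51, 1.56, -1.078]
contact_force: [0.0, -22.3, 4.8]
grip_width: 0.5
```

send_rows(commands=[[[0,0,0.012,0,0],[-0.03,0,0.003,0,0],[-0.035,0,0,0,0],[-0.025,0,0,0,0],[-0.01,0,0,0,0],[0,0,0,0,0]]])

```text
time: 5.1
tool_pos: [481.0, 184.6, 152.0]
tcp_rot: [0.327, 1.564, -1.264]
contact_force: [-0.1, 0.1, 0.4]
grip_width: 0.3
```

```bash
python3 -c "
from h import *
need((515,232,140),-1.26)
i=5
for n in('top','scene'):
  d=optics.capture(n);cv2.imwrite('pics/a4%s.png'%n,cv2.resize(d['color'][160:250,190:330] if n=='top' else d['color'][180:280,300:450],None,fx=5,fy=5,interpolation=cv2.INTER_CUBIC))"
```

```text
t 5.1 pos [481.  184.6 152. ] F [-0.1  0.1  0.4] grip 0.3
tool y ang -1.14 tilt [ 0.0021 -0.0066 -1.    ]
shift tool [ 0.0117  0.033  -0.0481] turn 0.12321073836002205
```

View pics/a4scene.png

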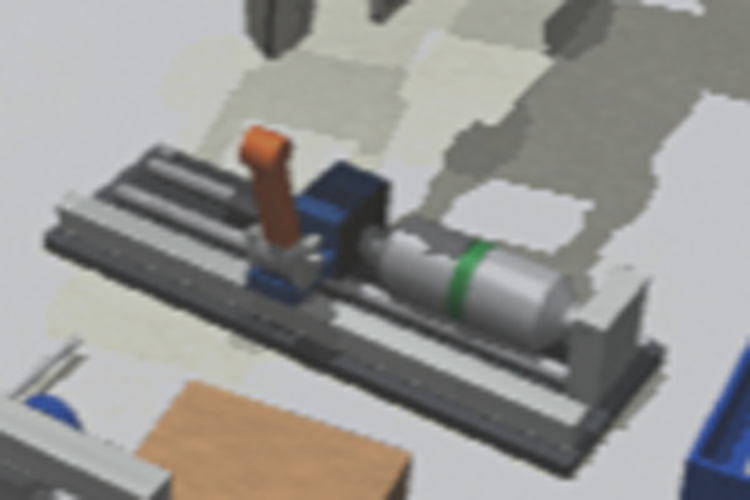

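send_rows(commands=[[[0,0.005,-0.024,0,0],[0.004,0.014,-0.024,0,0],[0.006,0.013,0,0,0],[0,0,0,0,0]]])

```text
time: 5.53
tool_pos: [510.9, 233.2, 133.6]
tcp_rot: [-0.782, 1.558, -2.374]
contact_force: [-1.0, -0.1, -0.2]
grip_width: 0.5
```

```bash
python3 -c "
from h import *
need((545,232,135),-1.26)
c=cam('scene'); o,d=ray(c,crop((265,145),(300,180),5)); k=(232-o[1])/d[1]; print(o+k*d, bed((60,-22,0)))"
```

```text
t 5.53 pos [510.9 233.2 133.6] F [-1.  -0.1 -0.2] grip 0.5
tool y ang -1.2 tilt [-0.009  -0.0086 -0.9999]
shift tool [-0.0016  0.0341  0.0005] turn 0.06295141838702145
[572.7487 232.     151.9852] [547.5015 230.1854   0.    ]
```

send_rows(commands=[[[-0.001,0.012,0,0,0],[0,0.012,0,0,0],[0,0.012,0,0,0],[0,0.012,0,0,0],[0.002,0.01,0,0,0],[0,0,0,0,0]]])

```text
time: 6.03
tool_pos: [562.7, 231.6, 122.3]
tcp_rot: [-1.165, 1.539, -2.756]
contact_force: [-1.1, -0.0, -0.2]
grip_width: 0.5
```

```bash
python3 -c "
from h import *
need((592,232,115),-1.26)
for n in('top','scene'):
  d=optics.capture(n);cv2.imwrite('pics/a5%s.png'%n,cv2.resize(d['color'][160:250,190:330] if n=='top' else d['color'][170:270,300:450],None,fx=5,fy=5,interpolation=cv2.INTER_CUBIC))"
```

```text
t 6.03 pos [562.7 231.6 122.3] F [-1.1 -0.  -0.2] grip 0.5
tool y ang -1.16 tilt [-0.0295 -0.012  -0.9995]
shift tool [ 0.0065  0.0295 -0.0011] turn 0.10050752408304398
```

View pics/a5scene.png

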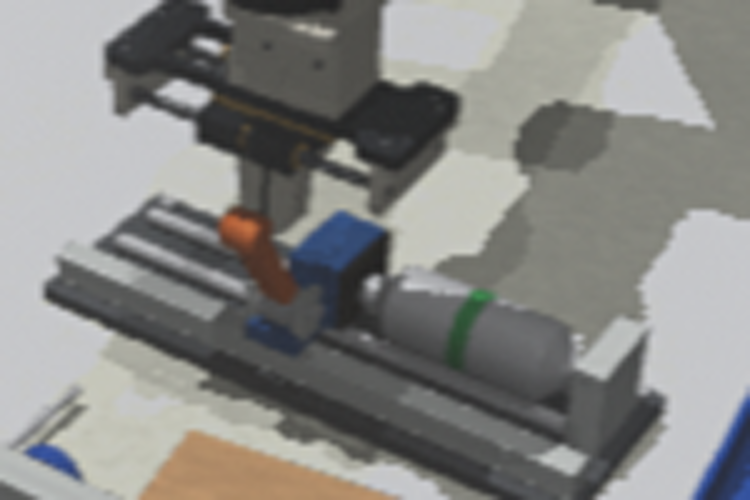

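send_rows(commands=[[[0,0.01,0,0,0],[0,0.01,0,0,0],[0.004,0.01,0,0,0],[0.006,0.006,0,0,0]]])

```text
time: 6.47
tool_pos: [593.7, 231.2, 111.7]
tcp_rot: [-1.201, 1.534, -2.79]
contact_force: [-2.3, 0.3, 0.9]
grip_width: 0.5
```

```bash
python3 -c "
from h import *
need((605,232,95),-1.26)
for n in('top','scene'):
  d=optics.capture(n);cv2.imwrite('pics/a6%s.png'%n,cv2.resize(d['color'][160:250,190:330] if n=='top' else d['color'][170:270,300:450],None,fx=5,fy=5,interpolation=cv2.INTER_CUBIC))"
```

```text
t 6.47 pos [593.7 231.2 111.7] F [-2.3  0.3  0.9] grip 0.5
tool y ang -1.06 tilt [-0.0347 -0.0127 -0.9993]
shift tool [ 0.0163  0.0118 -0.0012] turn 0.20395653627072918
```

View pics/a6scene.png

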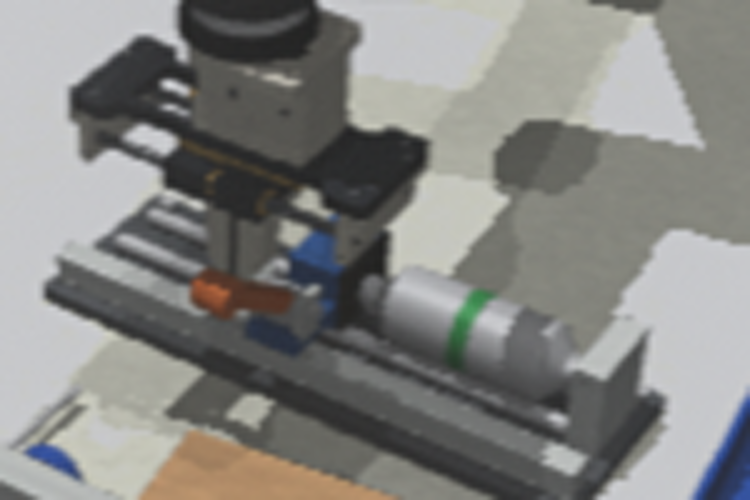

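send_rows(commands=[[[0.005,0.007,0,0,0],[0.008,0.005,0,0,0],[0.008,0.002,0,0,0],[0.006,0,0,0,0]]])

```text
time: 6.9
tool_pos: [607.6, 230.6, 81.6]
tcp_rot: [-1.195, 1.534, -2.784]
contact_force: [0.7, -0.7, 2.4]
grip_width: 0.6
```

send_rows(commands=[[[0.005,0.001,0,0,0],[0.004,0,0,0,0]]])

```text
time: 7.07
tool_pos: [609.0, 230.7, 75.8]
tcp_rot: [-1.19, 1.537, -2.779]
contact_force: [-15.5, -4.0, 45.7]
grip_width: 0.5
```

send_rows(commands=[[[-0.006,0,0,0,0],[-0.03,0,0,0,0],[-0.035,0,0,0,0],[-0.035,-0.02,0.01,0,0],[-0.02,-0.03,0.02,0,0],[0,-0.03,0.03,0,0],[0,-0.03,0.03,0,0],[0,-0.03,0.03,0,0],[0,0,0,0,0]]])

```text
time: 7.82
tool_pos: [464.9, 113.2, 209.4]
tcp_rot: [-1.159, 1.534, -2.744]
contact_force: [1.3, 0.1, -0.6]
grip_width: 0.4
```

```bash
python3 -c "
from h import *
need(box((-120,25,150)),-33.8)
for n in('top','scene'):
  d=optics.capture(n);cv2.imwrite('pics/a7%s.png'%n,cv2.resize(d['color'][140:250,190:330] if n=='top' else d['color'][170:270,300:450],None,fx=5,fy=5,interpolation=cv2.INTER_CUBIC))"
```

```text
t 7.82 pos [464.9 113.2 209.4] F [ 1.3  0.1 -0.6] grip 0.4
tool y ang -0.79 tilt [-0.0335 -0.0141 -0.9993]
shift tool [ 0.065  -0.0041  0.3718] turn 33.00546884970458
```

View pics/a7scene.png

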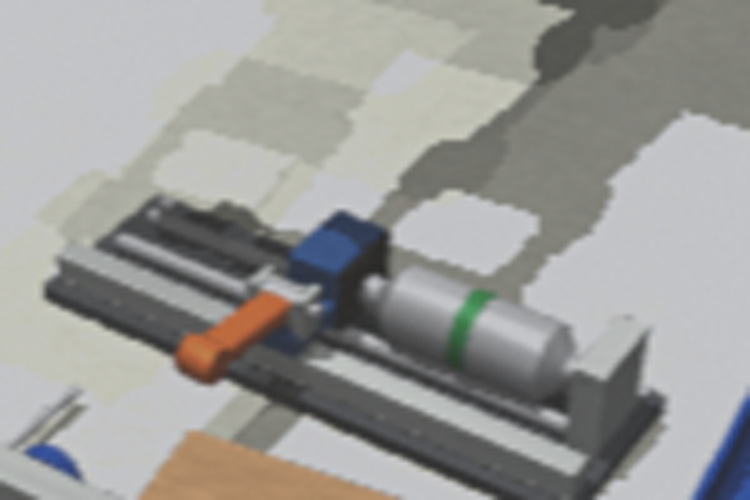

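View pics/a7top.png

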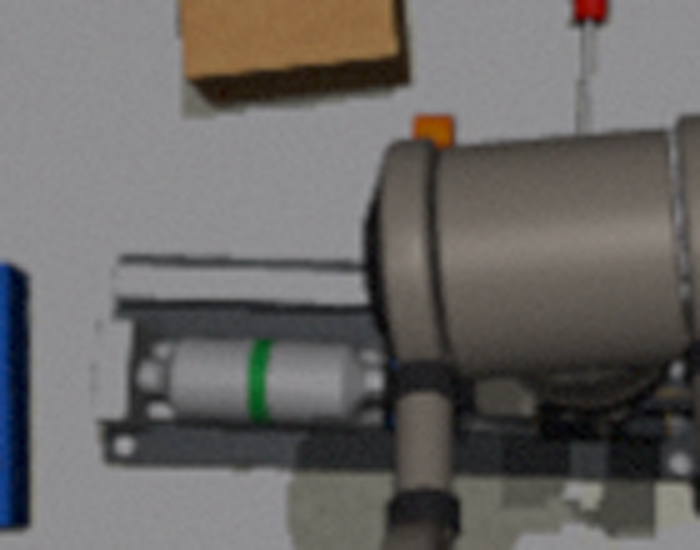

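```bash
python3 -c "
from h import *
c=cam('scene'); o=monitor.get_obs(); R=Ro.from_euler('xyz',o['tcp_rot']).as_matrix(); p=o['tool_pos']
d=optics.capture('scene'); im=d['color']; f=6
u=proj(c,p)[0].round().astype(int); print(u)
x0,y0=u[0]-62,u[1]-70
big=cv2.resize(im[y0:y0+90,x0:x0+125],None,fx=f,fy=f,interpolation=cv2.INTER_CUBIC)
def box_(x1,x2,y,z,col):
  for x in(x1,x2):
    q=[p+R@np.array([x,sy*y,sz*z]) for sy,sz in((1,1),(1,-1),(-1,-1),(-1,1))]
    q=((proj(c,q)-[x0,y0]+.5)*f-.5).round().astype(int); cv2.polylines(big,[q.reshape(-1,1,2)],True,col,1)
box_(-66,-100,37.5,95,(0,255,0)); box_(0,-19,9.5,19,(0,255,255))
cv2.imwrite('pics/g1.png',big)"
```

```text
[338 165]
```

View pics/g1.png

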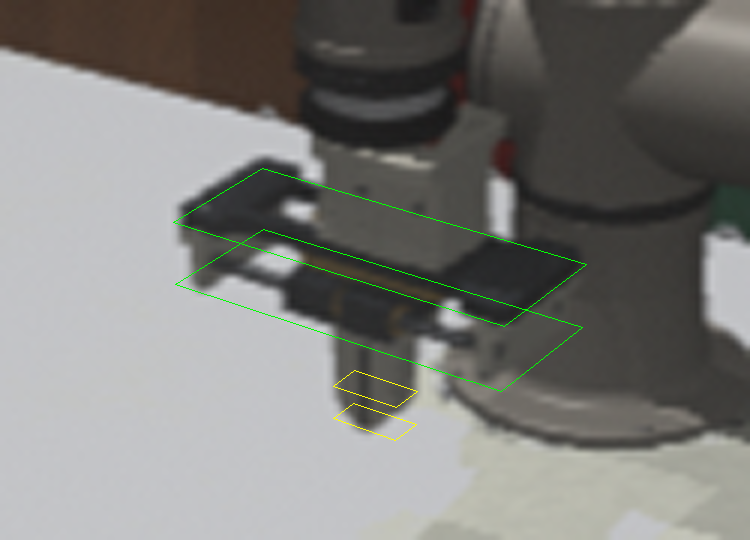

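send_rows(commands=[[[0.003,0,0.03,0,0],[0.003,0,0.035,0,0],[0.003,0,0.035,0,0],[0.003,0,0.035,0,0],[0.003,0,0.035,0,0],[0.003,0,0.035,0,0],[0.003,0,0.035,0,0],[0.003,0,0.035,0,0],[0.003,0,0.03,0,0],[0.0,0,0,0,0]]])

```text
time: 8.8
tool_pos: [484.2, -197.8, 181.9]
tcp_rot: [-0.961, 1.551, -2.528]
contact_force: [-0.7, 0.1, -0.2]
grip_width: -0.1
```

send_rows(commands=[[[0,0,0,6.6,0],[0,0,0,6.6,0],[0,0,0,6.6,0],[0,0,0,6.6,0],[0,0,0,6.6,0],[0,0,0,0,0]]])

```text
time: 9.3
tool_pos: [492.1, -198.5, 177.4]
tcp_rot: [-0.458, 1.552, -2.628]
contact_force: [0.6, -0.2, -0.6]
grip_width: 0.3
```

```bash
python3 -c "
from h import *
need(box((-120,30,150)),-33.8)"
```

```text
t 9.3 pos [ 492.1 -198.5  177.4] F [ 0.6 -0.2 -0.6] grip 0.3
tool y ang -34.34 tilt [-0.0165 -0.0093 -0.9998]
shift tool [0.0285 0.0028 0.0665] turn -0.5354649391549344
```

send_rows(commands=[[[0.004,0,0.022,0,0],[0.008,0,0.022,0,0],[0.01,0,0.02,0,0],[0,0.002,0,0,0],[0,0,0,0,0]]])

```text
time: 9.72
tool_pos: [462.9, -251.9, 154.2]
tcp_rot: [-0.423, 1.554, -2.568]
contact_force: [0.0, -0.5, 0.7]
grip_width: 0.3
```

```bash
python3 -c "
from h import *
need(box((-120,30,10)),-33.8)
i=1
for n in('top','scene'):
  d=optics.capture(n);cv2.imwrite('pics/b1%s.png'%n,cv2.resize(d['color'][130:250,360:520] if n=='top' else d['color'][90:230,180:340],None,fx=4.5,fy=4.2,interpolation=cv2.INTER_CUBIC))"
```

```text
t 9.72 pos [ 462.9 -251.9  154.2] F [ 0.  -0.5  0.7] grip 0.3
tool y ang -32.92 tilt [-0.0139 -0.009  -0.9999]
shift tool [ 0.1443 -0.0025  0.0041] turn 0.8813590595895562
```

View pics/b1scene.png

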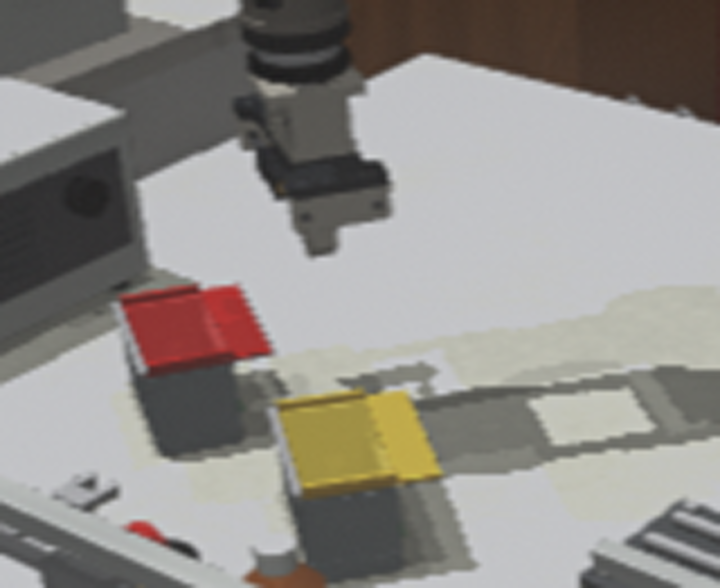

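View pics/b1top.png

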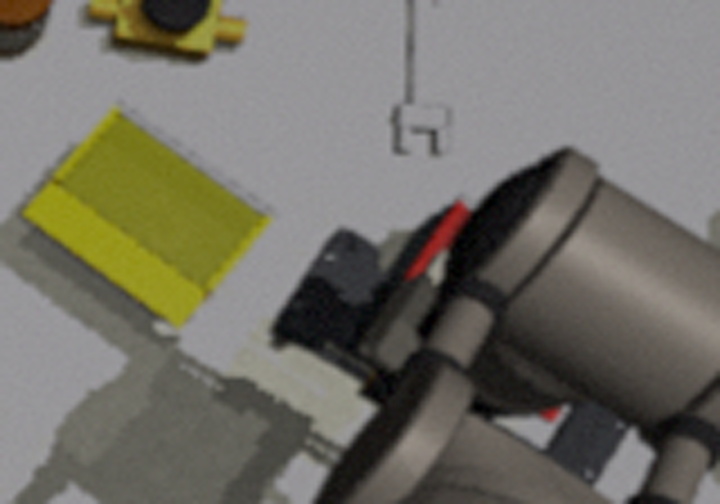

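send_rows(commands=[[[0.03,-0.001,0.001,0.5,0],[0.035,-0.001,0.001,0.5,0],[0.03,0,0.001,0,0],[0.02,0,0,0,0],[0,0,0,0,0]]])

```text
time: 10.23
tool_pos: [465.5, -252.1, 39.8]
tcp_rot: [0.391, 1.555, -1.761]
contact_force: [-1.4, 0.4, 0.3]
grip_width: 0.2
```

```bash
python3 -c "
from h import *
need(box((-120,30,10)),-33.8)"
```

```text
t 10.23 pos [ 465.5 -252.1   39.8] F [-1.4  0.4  0.3] grip 0.2
tool y ang -33.32 tilt [-0.003  -0.0155 -0.9999]
shift tool [ 0.0299 -0.0059  0.0072] turn 0.48219966678919235
```

send_rows(commands=[[[0.012,-0.006,0.007,0.5,0],[0.01,0,0,0,0],[0.002,0,0,0,0],[0,0,0,0,0]]])

```text
time: 10.57
tool_pos: [460.6, -253.7, 17.7]
tcp_rot: [0.618, 1.554, -1.537]
contact_force: [-0.3, 0.1, 0.8]
grip_width: 0.4
```

```bash
python3 -c "
from h import *
need(box((-103.5,30,9)),-33.8)"
```

```text
t 10.57 pos [ 460.6 -253.7   17.7] F [-0.3  0.1  0.8] grip 0.4
tool y ang -33.47 tilt [ 0.0006 -0.0173 -0.9999]
shift tool [0.0089 0.0139 0.0035] turn 0.32796688455303524
```

send_rows(commands=[[[0.008,0,0.003,0,0],[0,0.004,0,0,0],[0,0.004,0,0,0],[-0.0005,0.002,0,0,0]]])

```text
time: 10.9
tool_pos: [470.5, -263.2, 12.8]
tcp_rot: [0.835, 1.55, -1.318]
contact_force: [1.3, 0.6, -0.1]
grip_width: 0.4
```

```bash
python3 -c "
from h import *
need(box((-103.5,30,9)),-33.8)
i=1
for n in('top','scene'):
  d=optics.capture(n);cv2.imwrite('pics/b2%s.png'%n,cv2.resize(d['color'][130:250,360:520] if n=='top' else d['color'][90:210,180:300],None,fx=4.9,fy=4.9,interpolation=cv2.INTER_CUBIC))"
```

```text
t 10.9 pos [ 470.5 -263.2   12.8] F [ 1.3  0.6 -0.1] grip 0.4
tool y ang -33.36 tilt [ 0.0053 -0.0205 -0.9998]
shift tool [0.0038 0.0004 0.0012] turn 0.4355825330635028
```

View pics/b2scene.png

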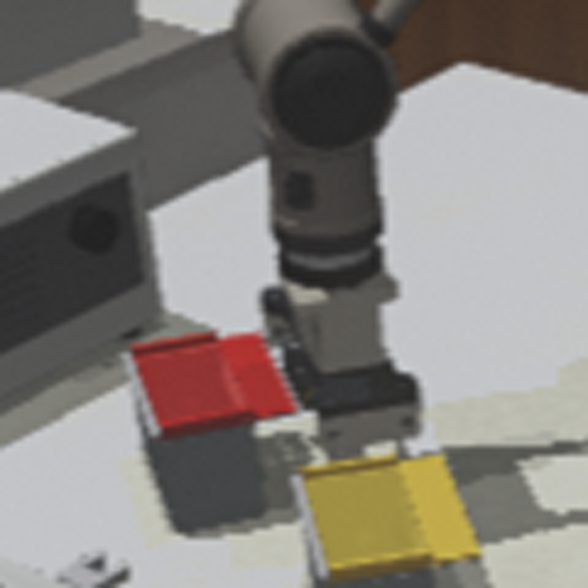

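send_rows(commands=[[[0.003,0.002,0,0,0],[0,0.002,0,0,0]]])

```text
time: 11.17
tool_pos: [472.1, -264.1, 9.7]
tcp_rot: [0.683, 1.553, -1.472]
contact_force: [-9.7, 5.4, 2.7]
grip_width: 0.5
```

send_rows(commands=[[[0,0.002,0,0,0]]])

```text
time: 11.25
tool_pos: [471.8, -263.8, 9.1]
tcp_rot: [0.408, 1.556, -1.748]
contact_force: [-6.2, 3.7, 2.7]
grip_width: 0.7
```

send_rows(commands=[[[-0.006,0.003,0,0,0],[-0.006,0.003,0,0,0],[-0.006,0.003,0,0,0]]])

```text
time: 11.5
tool_pos: [471.5, -263.1, 23.0]
tcp_rot: [-0.997, 1.55, 3.124]
contact_force: [-5.5, 2.9, 0.1]
grip_width: 0.8
```

```bash
python3 -c "
from h import *
need(box((-103.5,30,9)),-33.8)
i=1
for n in('top','scene'):
  d=optics.capture(n);cv2.imwrite('pics/b3%s.png'%n,cv2.resize(d['color'][130:250,360:520] if n=='top' else d['color'][90:210,180:300],None,fx=4.9,fy=4.9,interpolation=cv2.INTER_CUBIC))"
```

```text
t 11.5 pos [ 471.5 -263.1   23. ] F [-5.5  2.9  0.1] grip 0.8
tool y ang -33.85 tilt [-0.0207  0.0004 -0.9998]
shift tool [ 0.0141 -0.0001  0.0018] turn -0.046127436687640966
```

View pics/b3scene.png

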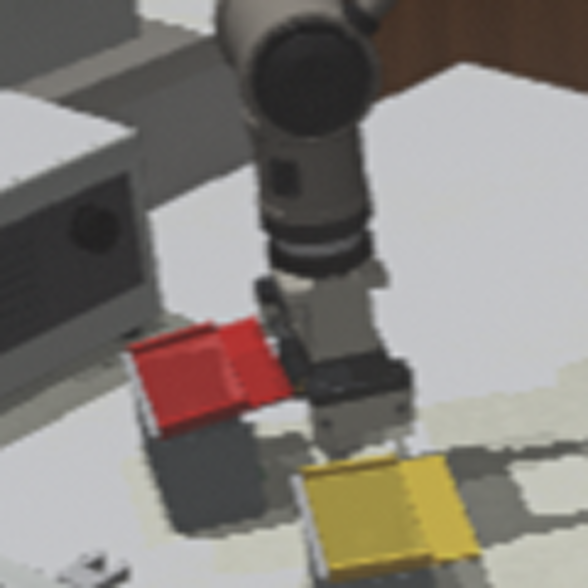

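send_rows(commands=[[[-0.008,0.003,0,0,0],[-0.008,0.004,0,0,0],[-0.008,0.004,0,0,0],[-0.008,0.004,0,0,0]]])

```text
time: 11.93
tool_pos: [481.6, -269.4, 53.1]
tcp_rot: [-1.2, 1.541, 2.921]
contact_force: [0.0, -1.1, -0.7]
grip_width: 0.5
```

```bash
python3 -c "
from h import *
need(box((-103.5,30,9)),-33.8)
i=1
for n in('top','scene'):
  d=optics.capture(n);cv2.imwrite('pics/b4%s.png'%n,cv2.resize(d['color'][130:250,360:520] if n=='top' else d['color'][90:210,180:300],None,fx=4.9,fy=4.9,interpolation=cv2.INTER_CUBIC))"
```

```text
t 11.93 pos [ 481.6 -269.4   53.1] F [ 0.  -1.1 -0.7] grip 0.5
tool y ang -33.88 tilt [-0.0289  0.0065 -0.9996]
shift tool [ 0.0444 -0.011   0.0018] turn -0.08394386390319397
```

View pics/b4scene.png

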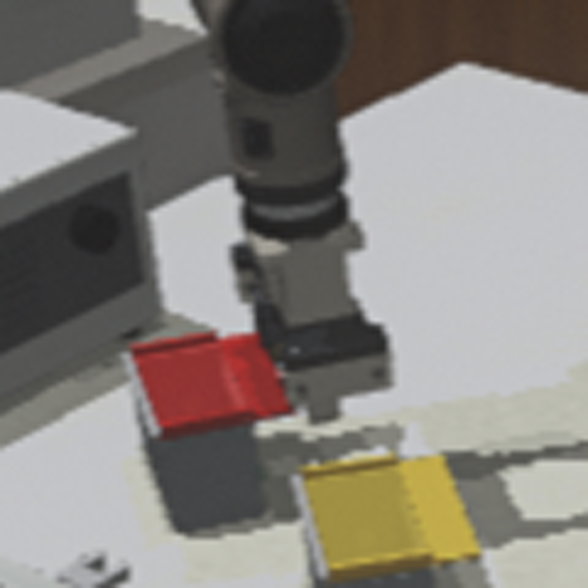

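send_rows(commands=[[[0,-0.015,0,0,0],[0,-0.015,0.002,0,0],[0.02,0,0,0,0],[0.018,0,0,0,0],[0.004,0,0,0,0],[0,0,0,0,0]]])

```text
time: 12.53
tool_pos: [454.9, -254.6, 11.5]
tcp_rot: [-1.091, 1.547, 3.031]
contact_force: [0.0, -0.6, -0.0]
grip_width: 0.2
```

```bash
python3 -c "
from h import *
need(box((-103.5,30,8)),-33.8)"
```

```text
t 12.53 pos [ 454.9 -254.6   11.5] F [ 0.  -0.6 -0. ] grip 0.2
tool y ang -33.87 tilt [-0.0238  0.0027 -0.9997]
shift tool [ 0.0031  0.0183 -0.0003] turn -0.06671551658943997
```

send_rows(commands=[[[0.001,0.006,0,0,0],[0,0.006,0,0,0],[0,0.003,0,0,0],[0,0.003,0,0,0]]])

```text
time: 12.87
tool_pos: [469.4, -264.1, 10.7]
tcp_rot: [-1.192, 1.542, 2.929]
contact_force: [-16.2, 8.8, 5.1]
grip_width: 0.7
```

send_rows(commands=[[[0,0.004,0,0,0]]])

```text
time: 12.95
tool_pos: [468.9, -263.6, 10.2]
tcp_rot: [-1.305, 1.531, 2.815]
contact_force: [-22.5, 11.7, 12.4]
grip_width: 0.3
```

send_rows(commands=[[[-0.008,0.003,0,0,0],[-0.008,0.004,0,0,0]]])

```text
time: 13.12
tool_pos: [468.1, -262.9, 23.5]
tcp_rot: [-1.403, 1.51, 2.716]
contact_force: [-12.2, 5.2, 0.5]
grip_width: 0.3
```

send_rows(commands=[[[-0.008,0.005,0,0,0],[-0.008,0.006,0,0,0]]])

```text
time: 13.28
tool_pos: [468.3, -262.9, 36.9]
tcp_rot: [-1.457, 1.481, 2.661]
contact_force: [-18.8, 10.0, 2.2]
grip_width: 0.7
```

send_rows(commands=[[[-0.008,0.007,0,0,0]]])

```text
time: 13.37
tool_pos: [468.6, -263.1, 43.3]
tcp_rot: [-1.475, 1.464, 2.644]
contact_force: [-22.9, 12.0, 4.9]
grip_width: 0.6
```

```bash
python3 -c "
from h import *
need(box((-103.5,30,9)),-33.8)
i=1
for n in('top','scene'):
  d=optics.capture(n);cv2.imwrite('pics/b5%s.png'%n,cv2.resize(d['color'][130:250,360:520] if n=='top' else d['color'][90:210,180:300],None,fx=4.9,fy=4.9,interpolation=cv2.INTER_CUBIC))"
```

```text
t 13.37 pos [ 468.6 -263.1   43.3] F [-22.9  12.    4.9] grip 0.6
tool y ang -34.06 tilt [-0.0938  0.051  -0.9943]
shift tool [ 0.0339  0.0057 -0.0001] turn -0.2565106589371382
```

View pics/b5scene.png

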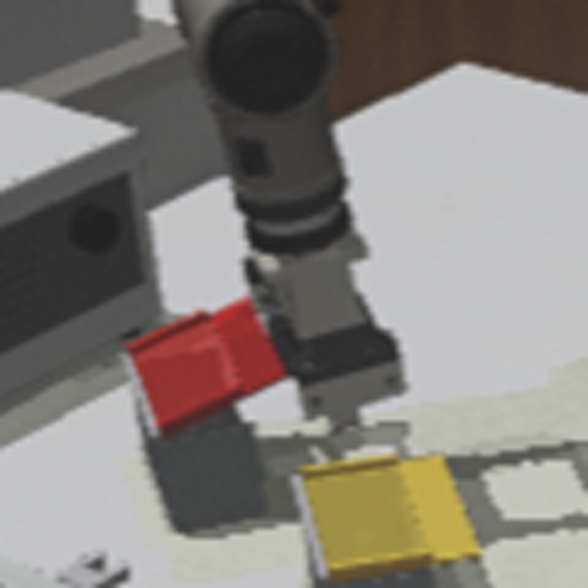

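send_rows(commands=[[[-0.009,0.006,0,0,0],[-0.009,0.006,0,0,0]]])

```text
time: 13.63
tool_pos: [471.4, -265.1, 58.7]
tcp_rot: [-1.489, 1.439, 2.629]
contact_force: [-11.9, 6.4, 3.4]
grip_width: 0.3
```

send_rows(commands=[[[-0.009,0.006,0,0,0],[-0.009,0.006,0,0,0]]])

```text
time: 13.8
tool_pos: [477.9, -269.5, 75.4]
tcp_rot: [-1.496, 1.422, 2.623]
contact_force: [-6.6, 2.4, 2.1]
grip_width: 0.4
```

```bash
python3 -c "
from h import *
need(box((-103.5,30,9)),-33.8)
i=1
for n in('top','scene'):
  d=optics.capture(n);cv2.imwrite('pics/b6%s.png'%n,cv2.resize(d['color'][130:250,360:520] if n=='top' else d['color'][90:210,180:300],None,fx=4.9,fy=4.9,interpolation=cv2.INTER_CUBIC))"
```

```text
t 13.8 pos [ 477.9 -269.5   75.4] F [-6.6  2.4  2.1] grip 0.4
tool y ang -34.08 tilt [-0.1286  0.0734 -0.989 ]
shift tool [ 0.067   0.0007 -0.0006] turn -0.27608537387880716
```

View pics/b6scene.png

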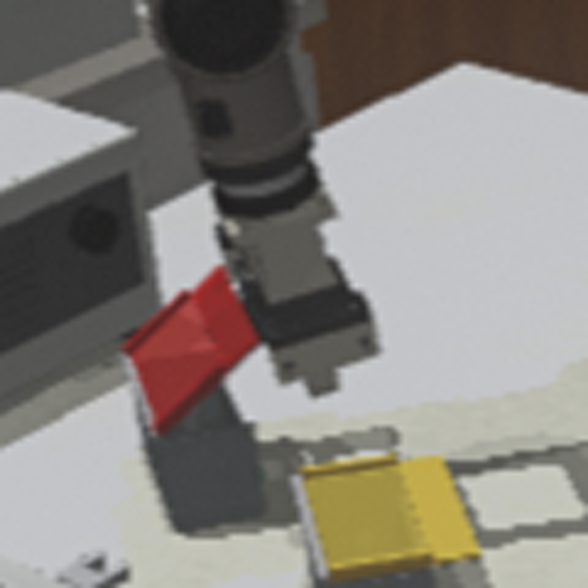

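send_rows(commands=[[[-0.004,0.008,0,0,0],[-0.003,0.009,0,0,0]]])

```text
time: 14.07
tool_pos: [482.7, -272.4, 84.5]
tcp_rot: [-1.503, 1.394, 2.615]
contact_force: [-38.1, 23.7, 35.4]
grip_width: 0.3
```

send_rows(commands=[[[-0.001,0.009,0,0,0],[0,0.009,0,0,0]]])

```text
time: 14.23
tool_pos: [483.8, -273.2, 90.2]
tcp_rot: [-1.506, 1.356, 2.611]
contact_force: [-39.3, 23.9, 41.9]
grip_width: 0.3
```

```bash
cat >> h.py <<'E'
def inbox():
    o=monitor.get_obs(); R=Ro.from_euler('xyz',o["tcp_rot"]).as_matrix(); c,s=np.cos(-.59),np.sin(-.59)
    A=np.array([[c,s,0],[-s,c,0],[0,0,1]]); p=A@(o["tool_pos"]-[539.5,-347,0]); print("box TCP",p.round(1),"toolx in box",(A@R[:,0]).round(3),"tooly",(A@R[:,1]).round(3),"F box",(A@o["contact_force"]).round(1),"t",round(o["time"],2))
    for x in(-66,-105):
        print("body edge",x,(p+A@R@np.array([x,37.5,0])).round(1))
    print("finger front", (p+A@R@np.array([0,9.5,0])).round(1))
E
python3 -c "
from h import *
inbox()
for n in('top','scene'):
  d=optics.capture(n);cv2.imwrite('pics/b7%s.png'%n,cv2.resize(d['color'][130:250,360:520] if n=='top' else d['color'][90:210,180:300],None,fx=4.9,fy=4.9,interpolation=cv2.INTER_CUBIC))"
```

```text
box TCP [-87.4  30.3  90.2] toolx in box [-0.213 -0.013 -0.977] tooly [ 0.977 -0.006 -0.213] F box [-46.   -2.   41.9] t 14.23
body edge -66 [-36.7  30.9 146.7]
body edge -105 [-28.4  31.4 184.8]
finger front [-78.1  30.2  88.2]
```

View pics/b7scene.png

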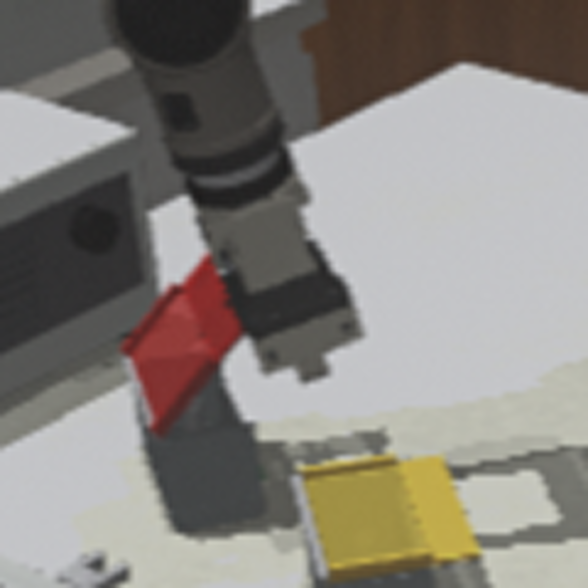

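send_rows(commands=[[[0,-0.012,0,0,0],[0,-0.03,0,0,0],[-0.02,-0.02,0,0,0],[-0.035,0,0,0,0],[-0.03,0,0.01,0,0],[0,0.02,0.02,0,0],[0,0,0,0,0]]])

```text
time: 14.92
tool_pos: [446.3, -282.5, 193.9]
tcp_rot: [-1.499, 1.359, 2.621]
contact_force: [-0.9, 1.1, -0.8]
grip_width: 0.1
```

```bash
python3 -c "
from h import *
inbox(); need(box((75,0,150)),-33.8)
t=cam('top')
for p in [(455,165),(450,118),(535,165),(535,258)]: print(p,onz(t,p,0),onz(t,p,200))
for n in('top','scene'):
  d=optics.capture(n);cv2.imwrite('pics/b8%s.png'%n,cv2.resize(d['color'][130:250,360:520] if n=='top' else d['color'][70:210,170:310],None,fx=4.2,fy=4.2,interpolation=cv2.INTER_CUBIC))"
```

```text
box TCP [-113.3    1.7  193.9] toolx in box [-0.21  -0.015 -0.978] tooly [ 0.978 -0.004 -0.21 ] F box [-1.4  0.4 -0.8] t 14.92
body edge -66 [-62.8   2.5 250.5]
body edge -105 [-54.6   3.1 288.7]
finger front [-104.1    1.6  191.9]
t 14.92 pos [ 446.3 -282.5  193.9] F [-0.9  1.1 -0.8] grip 0.1
tool y ang -34.04 tilt [-0.1826  0.1046 -0.9776]
shift tool [0.0034 0.1934 0.0009] turn -0.24145508641733926
(455, 165) [ 658.6654 -326.2744    0.    ] [ 607.6551 -261.703   200.    ]
(450, 118) [ 814.7817 -317.7023    0.    ] [ 738.2246 -254.5337  200.    ]
(535, 165) [ 660.0856 -577.2446    0.    ] [ 608.8429 -471.6046  200.    ]
(535, 258) [ 370.4462 -553.3075    0.    ] [ 366.6    -451.5845  200.    ]
```

View pics/b8scene.png

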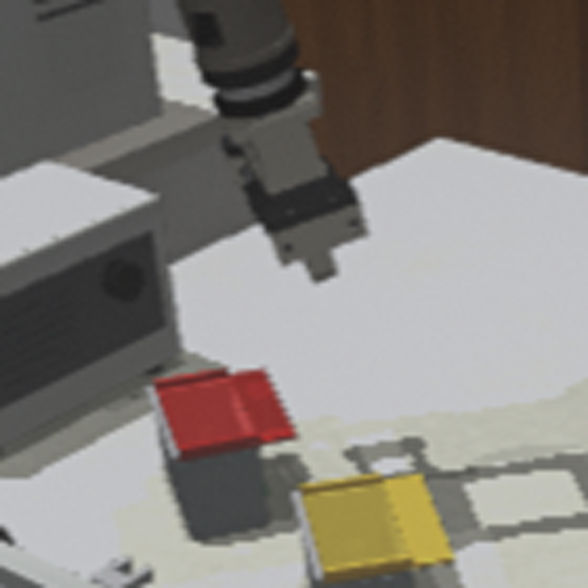

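send_rows(commands=[[[0,0.025,-0.002,0,0],[0,0.03,-0.003,0,0],[0,0.03,-0.003,0,0],[0,0.03,-0.003,0,0],[0,0.03,-0.003,0,0],[0,0.025,-0.003,0,0],[0,0.01,0,0,0],[0,0,0,0,0]]])

```text
time: 15.68
tool_pos: [605.7, -358.8, 149.2]
tcp_rot: [-1.522, 1.346, 2.601]
contact_force: [0.1, -0.1, -0.4]
grip_width: 0.4
```

```bash
python3 -c "
from h import *
inbox(); need(box((60,20,55)),-33.8)"
```

```text
box TCP [ 61.6  27.  149.2] toolx in box [-0.223 -0.011 -0.975] tooly [ 0.975 -0.    -0.223] F box [ 0.1  0.  -0.4] t 15.68
body edge -66 [112.9  27.7 205.1]
body edge -105 [121.6  28.2 243.2]
finger front [ 70.9  27.  147. ]
t 15.68 pos [ 605.7 -358.8  149.2] F [ 0.1 -0.1 -0.4] grip 0.4
tool y ang -33.81 tilt [-0.1913  0.1147 -0.9748]
shift tool [0.0922 0.0194 0.006 ] turn -0.007277775808262277
```

send_rows(commands=[[[0.03,0.008,0.003,0,0],[0.03,0.007,0.003,0,0],[0.028,0.005,0,0,0],[0.004,0,0,0,0],[0,0,0,0,0]]])

```text
time: 16.1
tool_pos: [600.1, -359.8, 51.8]
tcp_rot: [-1.527, 1.343, 2.599]
contact_force: [-0.8, 0.5, 1.0]
grip_width: 0.5
```

```bash
python3 -c "
from h import *
inbox(); need(box((45,20,50)),-33.8)
for n in('top','scene'):
  d=optics.capture(n);cv2.imwrite('pics/b9%s.png'%n,cv2.resize(d['color'][130:250,360:520] if n=='top' else d['color'][70:210,170:310],None,fx=4.2,fy=4.2,interpolation=cv2.INTER_CUBIC))"
```

```text
box TCP [57.4 23.1 51.8] toolx in box [-0.226 -0.011 -0.974] tooly [ 0.974  0.003 -0.226] F box [-1. -0.  1.] t 16.1
body edge -66 [108.9  23.9 107.6]
body edge -105 [117.7  24.3 145.6]
finger front [66.7 23.1 49.6]
t 16.1 pos [ 600.1 -359.8   51.8] F [-0.8  0.5  1. ] grip 0.5
tool y ang -33.64 tilt [-0.1936  0.1167 -0.9741]
shift tool [ 0.0046 -0.0117  0.003 ] turn 0.16365622042619776
```

View pics/b9scene.png

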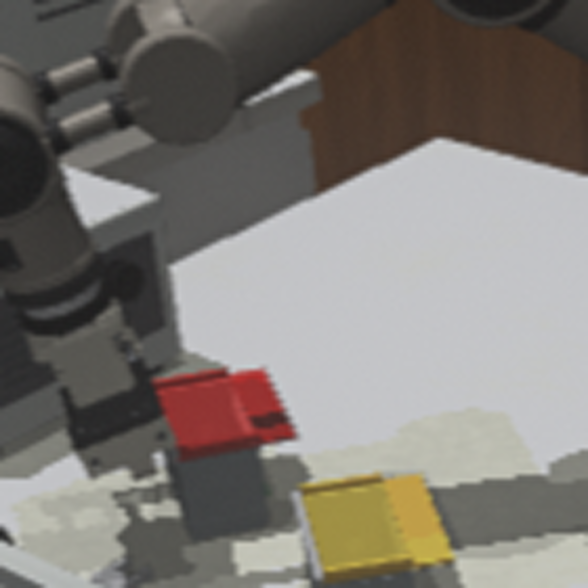

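send_rows(commands=[[[0,-0.01,0,0,0],[0,-0.004,0,0,0],[0,-0.004,0,0,0]]])

```text
time: 16.45
tool_pos: [588.6, -351.8, 63.0]
tcp_rot: [-1.522, 1.355, 2.604]
contact_force: [10.3, -6.6, -7.4]
grip_width: 0.1
```

send_rows(commands=[[[0,-0.004,0,0,0],[0,-0.004,0,0,0]]])

```text
time: 16.62
tool_pos: [588.6, -351.9, 67.7]
tcp_rot: [-1.515, 1.379, 2.612]
contact_force: [11.1, -7.9, -8.2]
grip_width: 0.2
```

```bash
python3 -c "
from h import *
inbox()"
```

```text
box TCP [43.5 23.2 67.7] toolx in box [-0.19  -0.011 -0.982] tooly [ 0.982  0.003 -0.19 ] F box [13.6 -0.4 -8.2] t 16.62
body edge -66 [ 92.9  24.  125.4]
body edge -105 [100.3  24.5 163.7]
finger front [52.8 23.2 65.9]
```

send_rows(commands=[[[0.006,-0.006,0,0,0],[0.006,-0.006,0,0,0],[0.004,-0.006,0,0,0]]])

```text
time: 16.87
tool_pos: [588.6, -352.1, 68.1]
tcp_rot: [-1.487, 1.439, 2.639]
contact_force: [14.8, -9.2, -11.6]
grip_width: 0.7
```

```bash
python3 -c "
from h import *
inbox()"
```

```text
box TCP [43.7 23.1 68.1] toolx in box [-0.13  -0.011 -0.991] tooly [ 0.991  0.003 -0.131] F box [ 17.4   0.6 -11.6] t 16.87
body edge -66 [ 89.5  23.9 128.7]
body edge -105 [ 94.6  24.4 167.3]
finger front [53.1 23.1 66.9]
```

send_rows(commands=[[[0.008,-0.007,0,0,0],[0.006,-0.007,0,0,0],[0.005,-0.007,0,0,0],[0.005,-0.007,0,0,0]]])

```text
time: 17.2
tool_pos: [588.9, -352.6, 67.5]
tcp_rot: [-1.303, 1.527, 2.821]
contact_force: [15.8, -8.2, -1.0]
grip_width: 0.5
```

```bash
python3 -c "
from h import *
inbox()"
```

```text
box TCP [44.2 22.8 67.5] toolx in box [-0.042 -0.012 -0.999] tooly [ 0.999  0.002 -0.042] F box [17.7  1.9 -1. ] t 17.2
body edge -66 [ 84.4  23.7 131.8]
body edge -105 [ 86.1  24.1 170.8]
finger front [53.7 22.9 67. ]
```

send_rows(commands=[[[0.002,-0.007,0,0,0],[0.002,-0.007,0,0,0],[0.002,-0.007,0,0,0],[0.002,-0.007,0,0,0]]])

```text
time: 17.53
tool_pos: [589.3, -353.0, 70.0]
tcp_rot: [1.259, 1.534, -0.902]
contact_force: [19.9, -10.9, -13.4]
grip_width: 0.4
```

```bash
python3 -c "
from h import *
inbox()"
```

```text
box TCP [44.8 22.7 70. ] toolx in box [ 0.035 -0.011 -0.999] tooly [0.999 0.001 0.035] F box [ 22.6   2.  -13.4] t 17.53
body edge -66 [ 79.9  23.5 137.3]
body edge -105 [ 78.5  23.9 176.3]
finger front [54.3 22.7 70.4]
```

send_rows(commands=[[[0.003,-0.007,0,0,0],[0.003,-0.007,0,0,0],[0.003,-0.007,0,0,0],[0.003,-0.007,0,0,0],[0.003,-0.007,0,0,0]]])

```text
time: 17.95
tool_pos: [590.3, -353.7, 71.1]
tcp_rot: [1.483, 1.442, -0.679]
contact_force: [16.1, -8.8, -5.1]
grip_width: 0.6
```

```bash
python3 -c "
from h import *
inbox()
for n in('top','scene'):
  d=optics.capture(n);cv2.imwrite('pics/b10%s.png'%n,cv2.resize(d['color'][130:250,360:520] if n=='top' else d['color'][70:210,170:310],None,fx=4.2,fy=4.2,interpolation=cv2.INTER_CUBIC))"
```

```text
box TCP [46.  22.7 71.1] toolx in box [ 0.128 -0.012 -0.992] tooly [ 0.992 -0.001  0.128] F box [18.2  1.7 -5.1] t 17.95
body edge -66 [ 74.7  23.4 141.4]
body edge -105 [ 69.7  23.8 180. ]
finger front [55.4 22.7 72.3]
```

View pics/b10scene.png

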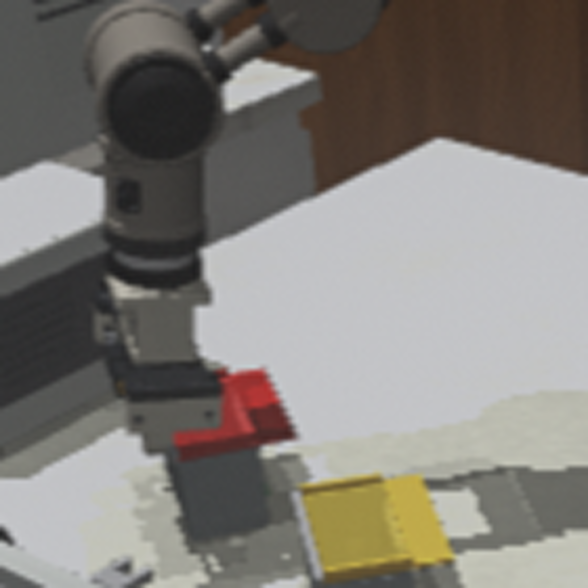

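send_rows(commands=[[[0.003,-0.007,0,0,0],[0.003,-0.007,0,0,0],[0.003,-0.007,0,0,0],[0.003,-0.007,0,0,0],[0.003,-0.007,0,0,0],[0.003,-0.007,0,0,0]]])

```text
time: 18.55
tool_pos: [591.4, -354.5, 72.5]
tcp_rot: [1.52, 1.338, -0.645]
contact_force: [14.2, -6.7, -2.2]
grip_width: 0.8
```

```bash
python3 -c "
from h import *
inbox(); print(monitor.get_obs()['joint_positions'])"
```

```text
box TCP [47.3 22.6 72.5] toolx in box [ 0.231 -0.013 -0.973] tooly [ 0.973 -0.002  0.231] F box [15.5  2.3 -2.2] t 18.55
body edge -66 [ 68.6  23.3 145.3]
body edge -105 [ 59.6  23.8 183.3]
finger front [56.6 22.6 74.7]
[-0.6519  0.6667  1.4564  0.0024  0.7855  1.5114]
```

send_rows(commands=[[[0.003,0.012,0,0,0],[-0.029,0.008,0,0,0],[-0.03,0.007,0,0,0],[-0.03,0.007,0,0,0],[-0.03,0.007,0,0,0],[0,0,0,0,0]]])

```text
time: 19.05
tool_pos: [605.3, -361.9, 208.2]
tcp_rot: [1.522, 1.325, -0.643]
contact_force: [1.0, 0.6, 1.6]
grip_width: 0.3
```

send_rows(commands=[[[-0.008,-0.025,0,0,0],[-0.008,-0.03,-0.001,0,0],[-0.008,-0.03,-0.001,0,0],[-0.008,-0.03,-0.001,0,0],[-0.008,-0.03,-0.001,0,0],[-0.006,-0.02,-0.001,0,0],[0,0,0,0,0]]])

```text
time: 19.63
tool_pos: [463.2, -259.3, 223.3]
tcp_rot: [1.521, 1.301, -0.643]
contact_force: [0.7, 0.2, -0.1]
grip_width: 0.3
```

```bash
python3 -c "
from h import *
inbox(); need(box((-120,30,20)),-33.8)"
```

```text
box TCP [-112.2   30.4  223.3] toolx in box [ 0.266 -0.014 -0.964] tooly [ 0.964 -0.002  0.266] F box [ 0.5  0.5 -0.1] t 19.63
body edge -66 [-93.6  31.3 296.9]
body edge -105 [-103.9   31.8  334.5]
finger front [-103.    30.4  225.8]
t 19.63 pos [ 463.2 -259.3  223.3] F [ 0.7  0.2 -0.1] grip 0.3
tool y ang -33.93 tilt [ 0.2131 -0.1597 -0.9639]
shift tool [ 0.1939 -0.0616 -0.0022] turn -0.12759219723301385
```

send_rows(commands=[[[0.025,-0.007,0,0,0],[0.033,-0.009,0,0,0],[0.033,-0.009,0,0,0],[0.033,-0.009,0,0,0],[0.033,-0.009,0,0,0],[0.02,-0.006,0,0,0],[0,0,0,0,0]]])

```text
time: 20.22
tool_pos: [472.7, -269.5, 47.6]
tcp_rot: [1.52, 1.266, -0.645]
contact_force: [-0.3, 0.4, 0.1]
grip_width: 0.4
```

```bash
python3 -c "
from h import *
inbox(); need(box((-95,30,5)),-33.8)"
```

```text
box TCP [-98.6  27.2  47.6] toolx in box [ 0.299 -0.016 -0.954] tooly [ 0.954 -0.001  0.299] F box [-0.5  0.2  0.1] t 20.22
body edge -66 [-82.6  28.2 121.8]
body edge -105 [-94.3  28.9 159. ]
finger front [-89.5  27.2  50.5]
t 20.22 pos [ 472.7 -269.5   47.6] F [-0.3  0.4  0.1] grip 0.4
tool y ang -33.88 tilt [ 0.2397 -0.1802 -0.954 ]
shift tool [ 0.0417 -0.0093 -0.0035] turn -0.07933155720935048
```

send_rows(commands=[[[0.016,-0.006,-0.002,0,0],[0.015,-0.006,-0.001,0,0],[0.006,-0.002,0,0,0],[0,0,0,0,0]]])

```text
time: 20.55
tool_pos: [477.1, -270.1, 11.9]
tcp_rot: [1.52, 1.256, -0.645]
contact_force: [0.0, 0.8, 0.3]
grip_width: 0.3
```

```bash
python3 -c "
from h import *
inbox(); need(box((-95,30,5)),-33.8)"
```

```text
box TCP [-94.6  29.2  11.9] toolx in box [ 0.309 -0.017 -0.951] tooly [ 0.951 -0.001  0.309] F box [-0.5  0.7  0.3] t 20.55
body edge -66 [-79.3  30.3  86.2]
body edge -105 [-91.4  31.  123.3]
finger front [-85.6  29.2  14.8]
t 20.55 pos [ 477.1 -270.1   11.9] F [0.  0.8 0.3] grip 0.3
tool y ang -33.89 tilt [ 0.2471 -0.1859 -0.951 ]
shift tool [ 0.0064 -0.0025 -0.0009] turn -0.08579490696867254
```

send_rows(commands=[[[0.007,0,0,0,0],[0.0025,0.003,0,0,0],[0,0,0,0,0]]])

```text
time: 20.8
tool_pos: [485.7, -276.2, 8.3]
tcp_rot: [1.519, 1.251, -0.645]
contact_force: [0.1, 0.4, -0.3]
grip_width: 0.4
```

```bash
python3 -c "
from h import *
inbox(); need(box((-95,30,5)),-33.8)"
```

```text
box TCP [-84.1  28.9   8.3] toolx in box [ 0.314 -0.017 -0.949] tooly [ 0.949 -0.001  0.314] F box [-0.2  0.4 -0.3] t 20.8
body edge -66 [-69.3  30.   82.7]
body edge -105 [-81.5  30.7 119.8]
finger front [-75.1  28.9  11.3]
t 20.8 pos [ 485.7 -276.2    8.3] F [ 0.1  0.4 -0.3] grip 0.4
tool y ang -33.87 tilt [ 0.2512 -0.1892 -0.9493]
shift tool [-0.0003 -0.0114 -0.0011] turn -0.0740246419622892
```

send_rows(commands=[[[0.0045,-0.004,0,0,0],[0.001,0,0,0,0]]])

```text
time: 20.97
tool_pos: [486.1, -276.6, 5.3]
tcp_rot: [1.519, 1.252, -0.646]
contact_force: [0.1, -0.7, 0.3]
grip_width: 0.5
```

```bash
python3 -c "
from h import *
inbox()"
```

```text
box TCP [-83.5  28.8   5.3] toolx in box [ 0.313 -0.018 -0.949] tooly [ 0.95  -0.001  0.313] F box [ 0.5 -0.6  0.3] t 20.97
body edge -66 [-68.6  29.9  79.7]
body edge -105 [-80.8  30.6 116.7]
finger front [-74.5  28.8   8.2]
```

send_rows(commands=[[[0.002,0.003,0,0,0],[0.0015,0.002,0,0,0]]])

```text
time: 21.13
tool_pos: [490.1, -279.3, 3.4]
tcp_rot: [1.52, 1.254, -0.645]
contact_force: [-9.8, 6.0, 5.3]
grip_width: 0.5
```

```bash
python3 -c "
from h import *
inbox()
for n in('top','scene'):
  d=optics.capture(n);cv2.imwrite('pics/b11%s.png'%n,cv2.resize(d['color'][130:250,360:520] if n=='top' else d['color'][90:210,180:300],None,fx=4.9,fy=4.9,interpolation=cv2.INTER_CUBIC))"
```

```text
box TCP [-78.7  28.8   3.4] toolx in box [ 0.311 -0.017 -0.95 ] tooly [ 0.95  -0.002  0.311] F box [-11.5  -0.5   5.3] t 21.13
body edge -66 [-63.6  29.9  77.8]
body edge -105 [-75.7  30.5 114.9]
finger front [-69.7  28.8   6.4]
```

View pics/b11scene.png

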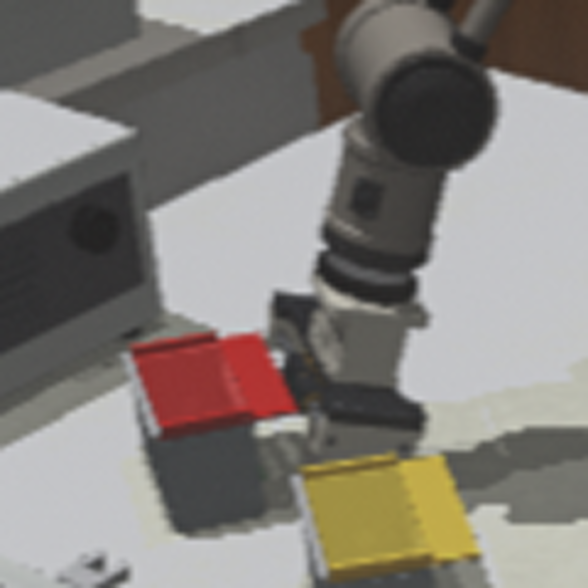

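send_rows(commands=[[[-0.006,0.004,0,0,0],[-0.006,0.004,0,0,0]]])

```text
time: 21.4
tool_pos: [489.8, -278.6, 14.6]
tcp_rot: [1.523, 1.266, -0.645]
contact_force: [-5.1, 2.0, -0.6]
grip_width: 0.2
```

```bash
python3 -c "
from h import *
inbox()"
```

```text
box TCP [-79.4  29.2  14.6] toolx in box [ 0.3   -0.016 -0.954] tooly [ 0.954 -0.005  0.3  ] F box [-5.3 -1.1 -0.6] t 21.4
body edge -66 [-63.4  30.1  88.8]
body edge -105 [-75.1  30.7 126. ]
finger front [-70.3  29.2  17.5]
```

send_rows(commands=[[[-0.0065,0.006,0,0,0],[-0.0065,0.006,0,0,0],[-0.0065,0.0065,0,0,0]]])

```text
time: 21.65
tool_pos: [492.2, -279.8, 35.7]
tcp_rot: [1.528, 1.288, -0.644]
contact_force: [-7.6, 3.1, 0.0]
grip_width: 0.7
```

```bash
python3 -c "
from h import *
inbox()
for n in('scene',):
  d=optics.capture(n);cv2.imwrite('pics/b12%s.png'%n,cv2.resize(d['color'][130:250,360:520] if n=='top' else d['color'][90:210,180:300],None,fx=4.9,fy=4.9,interpolation=cv2.INTER_CUBIC))"
```

```text
box TCP [-76.7  29.5  35.7] toolx in box [ 0.278 -0.015 -0.96 ] tooly [ 0.96  -0.009  0.279] F box [-8.1 -1.7  0. ] t 21.65
body edge -66 [-59.1  30.2 109.5]
body edge -105 [-69.9  30.8 147. ]
finger front [-67.6  29.4  38.4]
```

View pics/b12scene.png

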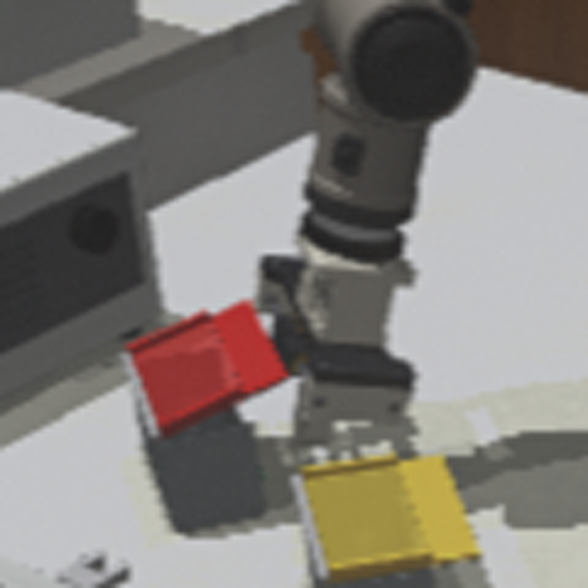

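send_rows(commands=[[[-0.0065,0.008,0,0,0],[-0.006,0.008,0,0,0]]])

```text
time: 21.87
tool_pos: [496.6, -282.5, 51.4]
tcp_rot: [1.531, 1.304, -0.644]
contact_force: [-10.6, 6.0, 3.3]
grip_width: 0.7
```

send_rows(commands=[[[-0.006,0.008,0,0,0],[-0.006,0.008,0,0,0]]])

```text
time: 22.03
tool_pos: [503.3, -286.8, 66.9]
tcp_rot: [1.534, 1.314, -0.643]
contact_force: [-2.9, 1.3, 0.1]
grip_width: 0.7
```

```bash
python3 -c "
from h import *
inbox()
for n in('scene',):
  d=optics.capture(n);cv2.imwrite('pics/b13%s.png'%n,cv2.resize(d['color'][130:250,360:520] if n=='top' else d['color'][90:210,180:300],None,fx=4.9,fy=4.9,interpolation=cv2.INTER_CUBIC))"
```

```text
box TCP [-63.5  29.8  66.9] toolx in box [ 0.253 -0.014 -0.967] tooly [ 0.967 -0.015  0.253] F box [-3.1 -0.5  0.1] t 22.03
body edge -66 [-44.   30.2 140.3]
body edge -105 [-53.8  30.7 178. ]
finger front [-54.4  29.7  69.3]
```

View pics/b13scene.png

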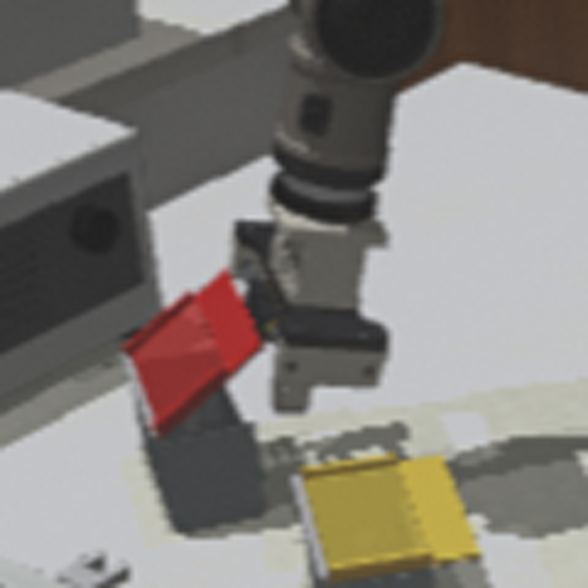

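send_rows(commands=[[[-0.002,0.01,0,0,0],[-0.001,0.009,0,0,0]]])

```text
time: 22.25
tool_pos: [504.9, -287.6, 70.5]
tcp_rot: [1.524, 1.352, -0.65]
contact_force: [-31.3, 14.3, 9.5]
grip_width: 0.5
```

send_rows(commands=[[[0,0.009,0,0,0],[0,0.009,0,0,0]]])

```text
time: 22.42
tool_pos: [502.1, -285.9, 67.2]
tcp_rot: [1.505, 1.399, -0.667]
contact_force: [-29.0, 14.1, 7.6]
grip_width: 0.4
```

```bash
python3 -c "
from h import *
inbox()
for n in('scene',):
  d=optics.capture(n);cv2.imwrite('pics/b14%s.png'%n,cv2.resize(d['color'][130:250,360:520] if n=='top' else d['color'][90:210,180:300],None,fx=4.9,fy=4.9,interpolation=cv2.INTER_CUBIC))"
```

```text
box TCP [-65.1  30.   67.2] toolx in box [ 0.17  -0.013 -0.985] tooly [ 0.985 -0.01   0.171] F box [-32.   -4.4   7.6] t 22.42
body edge -66 [-39.4  30.5 138.7]
body edge -105 [-46.   31.  177.1]
finger front [-55.7  29.9  68.9]
```

View pics/b14scene.png

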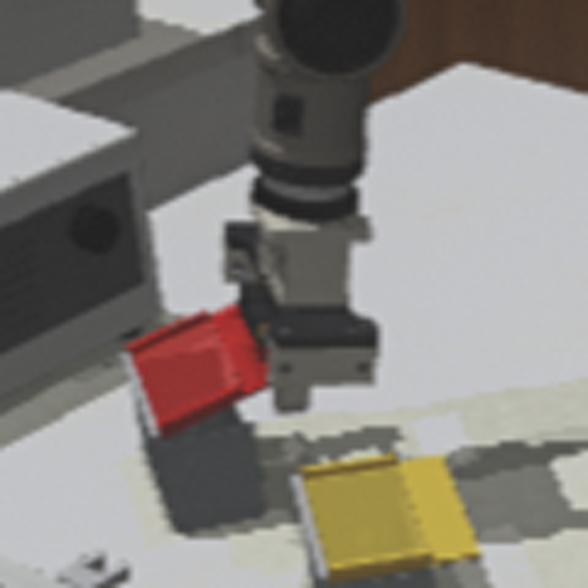

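send_rows(commands=[[[-0.002,-0.01,0,0,0],[-0.002,-0.015,0,0,0],[-0.002,-0.012,0,0,0],[0.015,-0.004,0,0,0],[0.02,-0.004,0,0,0],[0.012,-0.003,0,0,0],[0,0,0,0,0]]])

```text
time: 23.05
tool_pos: [465.8, -262.0, 18.7]
tcp_rot: [1.495, 1.401, -0.674]
contact_force: [-0.3, 0.6, -0.2]
grip_width: 0.3
```

```bash
python3 -c "
from h import *
inbox()
for n in('scene',):
  d=optics.capture(n);cv2.imwrite('pics/b15%s.png'%n,cv2.resize(d['color'][130:250,360:520] if n=='top' else d['color'][90:210,180:300],None,fx=4.9,fy=4.9,interpolation=cv2.INTER_CUBIC))"
```

```text
box TCP [-108.5   29.6   18.7] toolx in box [ 0.169 -0.014 -0.986] tooly [ 0.986 -0.007  0.169] F box [-0.6  0.3 -0.2] t 23.05
body edge -66 [-82.6  30.3  90.1]
body edge -105 [-89.2  30.8 128.5]
finger front [-99.1  29.5  20.3]
```

View pics/b15scene.png

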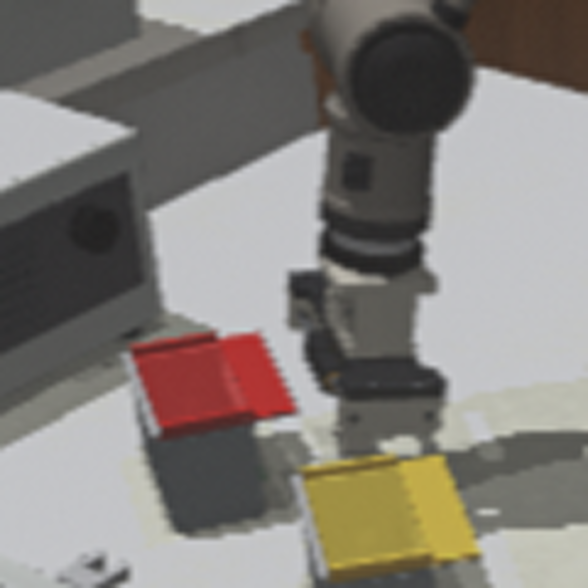

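send_rows(commands=[[[0.008,-0.001,0,0,0],[0.005,0.003,0,0,0],[0.001,0.004,0,0,0],[0,0,0,0,0]]])

```text
time: 23.43
tool_pos: [476.1, -269.4, 8.5]
tcp_rot: [1.495, 1.394, -0.673]
contact_force: [0.0, -0.3, 0.1]
grip_width: 0.7
```

```bash
python3 -c "
from h import *
inbox()"
```

```text
box TCP [-95.8  29.2   8.5] toolx in box [ 0.175 -0.015 -0.984] tooly [ 0.984 -0.006  0.176] F box [ 0.2 -0.2  0.1] t 23.43
body edge -66 [-70.5  29.9  80.1]
body edge -105 [-77.4  30.5 118.5]
finger front [-86.5  29.2  10.2]
```

send_rows(commands=[[[0.005,-0.001,0,0,0],[0.0015,0.003,0,0,0],[0.0005,0.002,0,0,0]]])

```text
time: 23.68
tool_pos: [481.5, -273.2, 2.7]
tcp_rot: [1.495, 1.392, -0.673]
contact_force: [0.9, 0.0, 0.8]
grip_width: 0.1
```

```bash
python3 -c "
from h import *
inbox()"
```

```text
box TCP [-89.3  29.1   2.7] toolx in box [ 0.177 -0.015 -0.984] tooly [ 0.984 -0.006  0.178] F box [0.8 0.5 0.8] t 23.68
body edge -66 [-64.1  29.8  74.3]
body edge -105 [-71.   30.4 112.7]
finger front [-80.   29.    4.4]
```

send_rows(commands=[[[0,0.003,0,0,0],[-0.001,0.003,0,0,0]]])

```text
time: 23.85
tool_pos: [481.1, -272.5, 2.4]
tcp_rot: [1.49, 1.407, -0.677]
contact_force: [-11.1, 4.1, 1.9]
grip_width: 0.7
```

send_rows(commands=[[[-0.007,0.004,0,0,0],[-0.007,0.005,0,0,0]]])

```text
time: 24.02
tool_pos: [480.2, -271.9, 14.1]
tcp_rot: [1.481, 1.425, -0.687]
contact_force: [-11.6, 4.0, -1.1]
grip_width: 0.7
```

```bash
python3 -c "
from h import *
inbox()"
```

```text
box TCP [-91.1  29.4  14.1] toolx in box [ 0.144 -0.014 -0.989] tooly [ 0.989 -0.005  0.145] F box [-11.8  -3.1  -1.1] t 24.02
body edge -66 [-63.5  30.1  84.8]
body edge -105 [-69.1  30.7 123.4]
finger front [-81.7  29.3  15.5]
```

send_rows(commands=[[[-0.0075,0.0055,0,0,0],[-0.0075,0.006,0,0,0]]])

```text
time: 24.18
tool_pos: [480.5, -272.1, 27.4]
tcp_rot: [1.467, 1.446, -0.701]
contact_force: [-11.0, 4.4, 0.5]
grip_width: 0.8
```

send_rows(commands=[[[-0.0075,0.0065,0,0,0],[-0.007,0.007,0,0,0]]])

```text
time: 24.35
tool_pos: [482.3, -273.3, 40.8]
tcp_rot: [1.444, 1.468, -0.723]
contact_force: [-14.4, 6.7, 4.3]
grip_width: 0.7
```

```bash
python3 -c "
from h import *
inbox()
for n in('scene',):
  d=optics.capture(n);cv2.imwrite('pics/b16%s.png'%n,cv2.resize(d['color'][130:250,360:520] if n=='top' else d['color'][90:210,180:300],None,fx=4.9,fy=4.9,interpolation=cv2.INTER_CUBIC))"
```

```text
box TCP [-88.6  29.4  40.8] toolx in box [ 0.102 -0.014 -0.995] tooly [ 0.995 -0.005  0.102] F box [-15.7  -2.5   4.3] t 24.35
body edge -66 [-58.   30.1 110.2]
body edge -105 [-61.9  30.7 149. ]
finger front [-79.1  29.4  41.7]
```

View pics/b16scene.png

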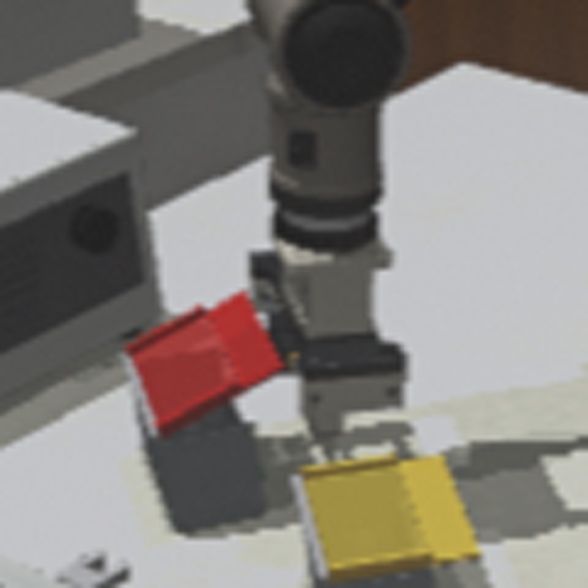

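send_rows(commands=[[[-0.008,0.007,0,0,0],[-0.0075,0.0075,0,0,0]]])

```text
time: 24.57
tool_pos: [487.0, -276.4, 56.4]
tcp_rot: [1.416, 1.486, -0.751]
contact_force: [-10.0, 4.4, 3.6]
grip_width: 0.4
```

send_rows(commands=[[[-0.007,0.008,0,0,0],[-0.007,0.0085,0,0,0]]])

```text
time: 24.73
tool_pos: [494.3, -281.3, 71.1]
tcp_rot: [1.379, 1.501, -0.788]
contact_force: [-7.7, 3.4, 4.5]
grip_width: 0.7
```

```bash
python3 -c "
from h import *
inbox()
for n in('scene',):
  d=optics.capture(n);cv2.imwrite('pics/b17%s.png'%n,cv2.resize(d['color'][130:250,360:520] if n=='top' else d['color'][90:210,180:300],None,fx=4.9,fy=4.9,interpolation=cv2.INTER_CUBIC))"
```

```text
box TCP [-74.1  29.5  71.1] toolx in box [ 0.069 -0.014 -0.998] tooly [ 0.998 -0.005  0.069] F box [-8.3 -1.4  4.5] t 24.73
body edge -66 [-41.3  30.2 139.5]
body edge -105 [-43.9  30.7 178.4]
finger front [-64.7  29.4  71.7]
```

View pics/b17scene.png

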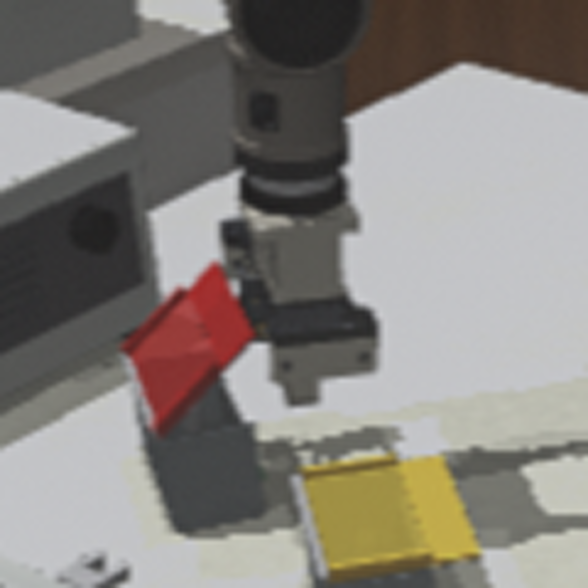

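send_rows(commands=[[[-0.006,0.009,0,0,0],[-0.0055,0.0095,0,0,0]]])

```text
time: 24.95
tool_pos: [508.3, -290.4, 85.5]
tcp_rot: [1.368, 1.504, -0.798]
contact_force: [-2.9, 1.2, 2.6]
grip_width: 0.7
```

send_rows(commands=[[[-0.005,0.0095,0,0,0],[-0.0035,0.01,0,0,0]]])

```text
time: 25.12
tool_pos: [523.1, -300.3, 96.1]
tcp_rot: [1.354, 1.508, -0.813]
contact_force: [-2.1, 1.2, 1.0]
grip_width: 0.0
```

```bash
python3 -c "
from h import *
inbox()
for n in('scene',):
  d=optics.capture(n);cv2.imwrite('pics/b18%s.png'%n,cv2.resize(d['color'][130:250,360:520] if n=='top' else d['color'][90:210,180:300],None,fx=4.9,fy=4.9,interpolation=cv2.INTER_CUBIC))"
```

```text
box TCP [-39.6  29.7  96.1] toolx in box [ 0.061 -0.014 -0.998] tooly [ 0.998 -0.005  0.061] F box [-2.4 -0.2  1. ] t 25.12
body edge -66 [ -6.2  30.4 164.3]
body edge -105 [ -8.6  30.9 203.2]
finger front [-30.1  29.6  96.7]
```

View pics/b18scene.png

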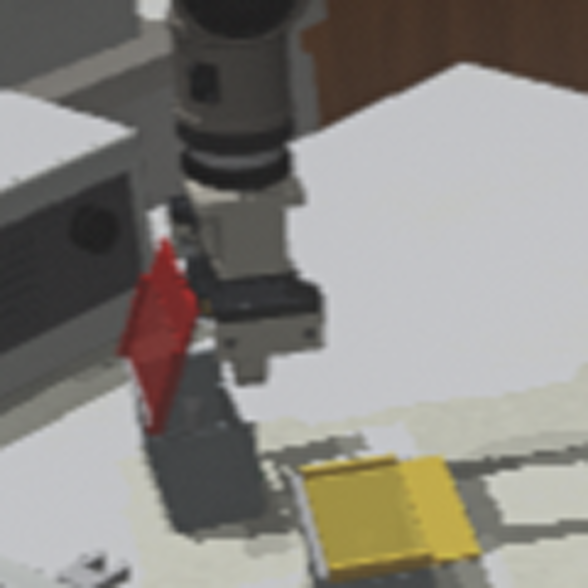

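send_rows(commands=[[[0,0.008,0,0,0],[0,0.008,0,0,0]]])

```text
time: 25.33
tool_pos: [537.6, -310.0, 98.2]
tcp_rot: [1.359, 1.506, -0.807]
contact_force: [-1.4, 1.5, 1.0]
grip_width: 0.3
```

```bash
python3 -c "
from h import *
inbox()"
```

```text
box TCP [-22.2  29.7  98.2] toolx in box [ 0.063 -0.014 -0.998] tooly [ 0.998 -0.005  0.063] F box [-2.   0.4  1. ] t 25.33
body edge -66 [ 11.1  30.4 166.5]
body edge -105 [  8.7  31.  205.4]
finger front [-12.7  29.7  98.8]
```

send_rows(commands=[[[0.006,0.006,0,0,0],[0.01,0.004,0,0,0],[0.01,-0.001,0,0,0]]])

```text
time: 25.58
tool_pos: [548.4, -317.7, 73.0]
tcp_rot: [1.37, 1.502, -0.796]
contact_force: [-2.5, 2.1, 0.4]
grip_width: 0.1
```

```bash
python3 -c "
from h import *
inbox()
for n in('top','scene',):
  d=optics.capture(n);cv2.imwrite('pics/b19%s.png'%n,cv2.resize(d['color'][130:250,360:520] if n=='top' else d['color'][90:210,180:300],None,fx=4.9,fy=4.9,interpolation=cv2.INTER_CUBIC))"
```

```text
box TCP [-8.9 29.3 73. ] toolx in box [ 0.067 -0.014 -0.998] tooly [ 0.998 -0.005  0.067] F box [-3.3  0.3  0.4] t 25.58
body edge -66 [ 24.1  30.  141.3]
body edge -105 [ 21.5  30.6 180.2]
finger front [ 0.6 29.2 73.6]
```

View pics/b19scene.png

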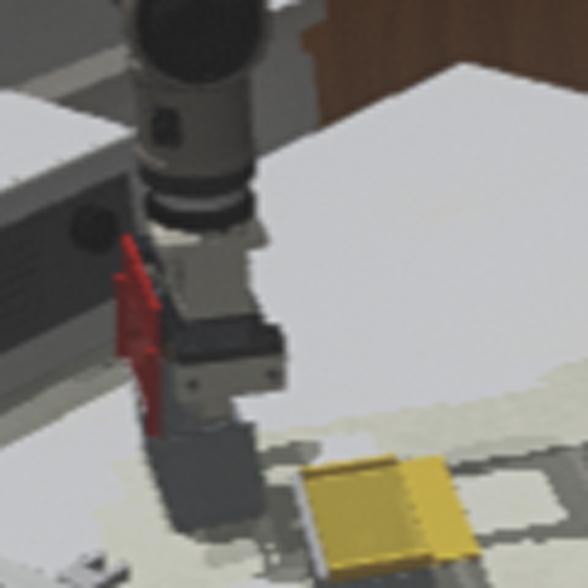

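View pics/b19top.png

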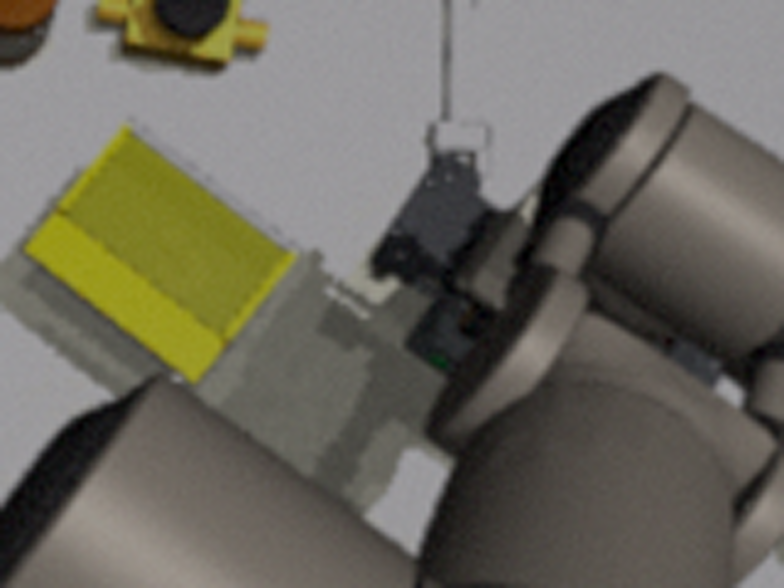

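send_rows(commands=[[[0.009,0.002,0,0,0],[0.007,0.001,0,0,0],[0.001,0,0,0,0]]])

```text
time: 25.93
tool_pos: [548.4, -317.9, 51.0]
tcp_rot: [1.347, 1.512, -0.82]
contact_force: [-3.6, 1.9, -0.9]
grip_width: 0.6
```

```bash
python3 -c "
from h import *
inbox()"
```

```text
box TCP [-8.8 29.1 51. ] toolx in box [ 0.057 -0.013 -0.998] tooly [ 0.998 -0.006  0.057] F box [-4.  -0.4 -0.9] t 25.93
body edge -66 [ 24.8  29.8 119. ]
body edge -105 [ 22.6  30.3 158. ]
finger front [ 0.7 29.1 51.6]
```

send_rows(commands=[[[-0.004,0.003,0.006,0,0],[-0.0005,0.002,0.008,0,0],[-0.0005,0.001,0.006,0,0]]])

```text
time: 26.18
tool_pos: [541.7, -334.4, 56.7]
tcp_rot: [1.407, 1.518, -0.758]
contact_force: [-5.5, 14.3, 13.2]
grip_width: 0.2
```

```bash
python3 -c "
from h import *
inbox()"
```

```text
box TCP [-5.1 11.7 56.7] toolx in box [ 0.052 -0.009 -0.999] tooly [ 0.999 -0.004  0.052] F box [-12.5   8.8  13.2] t 26.18
body edge -66 [ 28.9  12.1 124.6]
body edge -105 [ 26.9  12.5 163.5]
finger front [ 4.3 11.7 57.2]
```

send_rows(commands=[[[-0.001,-0.002,0.005,0,0],[0,0,0.005,0,0]]])

```text
time: 26.35
tool_pos: [535.7, -341.4, 60.4]
tcp_rot: [1.47, 1.516, -0.695]
contact_force: [-1.1, 6.8, 0.3]
grip_width: 0.6
```

```bash
python3 -c "
from h import *
inbox()
for n in('top','scene',):
  d=optics.capture(n);cv2.imwrite('pics/b20%s.png'%n,cv2.resize(d['color'][130:250,360:520] if n=='top' else d['color'][90:210,180:300],None,fx=4.9,fy=4.9,interpolation=cv2.INTER_CUBIC))"
```

```text
box TCP [-6.3  2.5 60.4] toolx in box [ 0.055 -0.006 -0.998] tooly [ 0.998 -0.004  0.055] F box [-4.7  5.   0.3] t 26.35
body edge -66 [ 27.6   2.7 128.3]
body edge -105 [ 25.4   3.  167.3]
finger front [ 3.2  2.5 60.9]
```

View pics/b20scene.png

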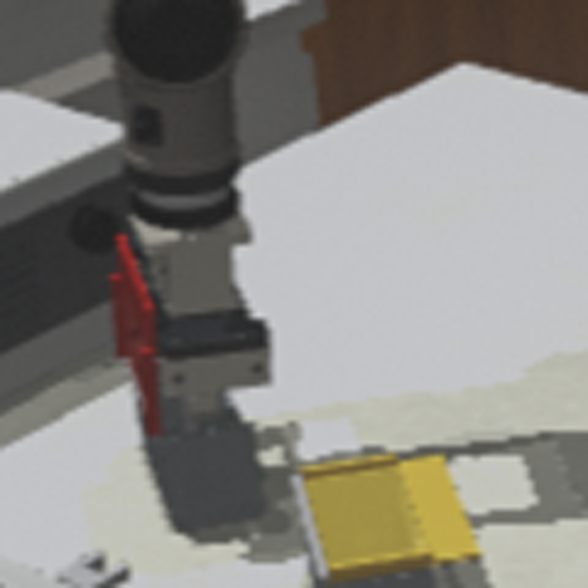

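send_rows(commands=[[[0.003,0,0.004,0,0],[0.001,0,0.004,0,0]]])

```text
time: 26.62
tool_pos: [532.0, -348.5, 59.9]
tcp_rot: [1.5, 1.513, -0.665]
contact_force: [0.0, 5.9, -0.8]
grip_width: 0.5
```

```bash
python3 -c "
from h import *
inbox()"
```

```text
box TCP [-5.4 -5.4 59.9] toolx in box [ 0.057 -0.004 -0.998] tooly [ 0.998 -0.004  0.057] F box [-3.3  4.9 -0.8] t 26.62
body edge -66 [ 28.2  -5.3 127.9]
body edge -105 [ 26.   -5.1 166.9]
finger front [ 4.1 -5.4 60.4]
```

send_rows(commands=[[[0.001,0,0.003,0,0]]])

```text
time: 26.7
tool_pos: [530.6, -350.8, 59.8]
tcp_rot: [1.518, 1.513, -0.646]
contact_force: [-0.3, 6.0, -0.4]
grip_width: 0.4
```

send_rows(commands=[[[0.001,0,0.003,0,0]]])

```text
time: 26.78
tool_pos: [529.2, -352.9, 59.6]
tcp_rot: [1.539, 1.512, -0.624]
contact_force: [-0.5, 7.2, 1.8]
grip_width: 0.4
```

```bash
python3 -c "
from h import *
inbox()"
```

```text
box TCP [ -5.3 -10.7  59.6] toolx in box [ 0.058 -0.002 -0.998] tooly [ 0.998 -0.002  0.058] F box [-4.4  5.8  1.8] t 26.78
body edge -66 [ 28.3 -10.6 127.7]
body edge -105 [ 26.1 -10.5 166.6]
finger front [  4.2 -10.7  60.2]
```

send_rows(commands=[[[0.001,0,0.0025,0,0]]])

```text
time: 26.87
tool_pos: [527.9, -354.9, 59.4]
tcp_rot: [1.552, 1.512, -0.61]
contact_force: [-0.4, 5.9, 1.4]
grip_width: 0.6
```

send_rows(commands=[[[0.0005,0,0.002,0,0]]])

```text
time: 26.95
tool_pos: [526.8, -356.5, 59.4]
tcp_rot: [1.562, 1.512, -0.599]
contact_force: [-0.6, 4.6, -0.3]
grip_width: 0.6
```

```bash
python3 -c "
from h import *
inbox()
for n in('top','scene',):
  d=optics.capture(n);cv2.imwrite('pics/b21%s.png'%n,cv2.resize(d['color'][150:230,420:520] if n=='top' else d['color'][130:210,180:280],None,fx=7,fy=7,interpolation=cv2.INTER_CUBIC))"
```

```text
box TCP [ -5.3 -15.   59.4] toolx in box [ 0.058 -0.001 -0.998] tooly [ 0.998 -0.     0.058] F box [-3.1  3.4 -0.3] t 26.95
body edge -66 [ 28.3 -15.  127.5]
body edge -105 [ 26.  -14.9 166.4]
finger front [  4.2 -15.   60. ]
```

View pics/b21scene.png

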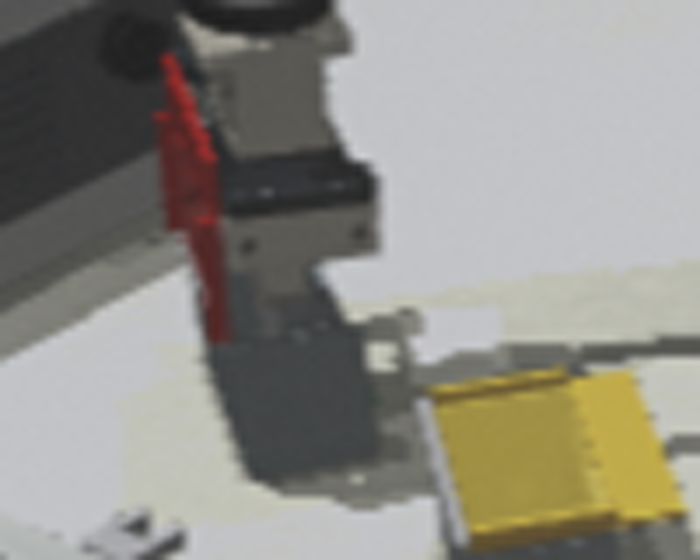

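send_rows(commands=[[[0.0005,0,0.0025,0,0]]])

```text
time: 27.13
tool_pos: [525.6, -358.7, 59.3]
tcp_rot: [1.565, 1.512, -0.596]
contact_force: [0.1, 4.9, 0.5]
grip_width: 0.2
```

send_rows(commands=[[[0.0005,0,0.002,0,0]]])

```text
time: 27.22
tool_pos: [524.7, -360.2, 59.2]
tcp_rot: [1.577, 1.512, -0.583]
contact_force: [1.8, 8.8, 1.8]
grip_width: 0.5
```

send_rows(commands=[[[0.0005,0,0.0015,0,0]]])

```text
time: 27.3
tool_pos: [524.6, -360.4, 59.2]
tcp_rot: [1.617, 1.511, -0.544]
contact_force: [3.9, 12.7, 2.0]
grip_width: 0.1
```

```bash
python3 -c "
from h import *
inbox()"
```

```text
box TCP [ -4.9 -19.5  59.2] toolx in box [ 0.059  0.003 -0.998] tooly [0.998 0.    0.059] F box [-3.8 12.7  2. ] t 27.3
body edge -66 [ 28.6 -19.6 127.3]
body edge -105 [ 26.3 -19.7 166.2]
finger front [  4.5 -19.5  59.8]
```

send_rows(commands=[[[0,0,-0.006,0,0],[0,0,-0.01,0,0],[-0.001,-0.01,-0.004,0,0],[-0.001,-0.012,0,0,0],[-0.001,-0.015,0,0,0],[-0.001,-0.02,0,0,0],[-0.001,-0.025,0,0,0],[-0.001,-0.03,0,0,0],[0,-0.01,0,0,0],[0,0,0,0,0]]])

```text
time: 28.13
tool_pos: [434.1, -277.2, 59.3]
tcp_rot: [1.517, 1.498, -0.645]
contact_force: [1.0, 0.3, 0.0]
grip_width: 0.3
```

```bash
python3 -c "
from h import *
inbox()
for n in('top','scene',):
  d=optics.capture(n);cv2.imwrite('pics/b22%s.png'%n,cv2.resize(d['color'][130:250,360:520] if n=='top' else d['color'][90:210,180:300],None,fx=4.9,fy=4.9,interpolation=cv2.INTER_CUBIC))"
```

```text
box TCP [-126.4   -0.6   59.3] toolx in box [ 0.072 -0.004 -0.997] tooly [ 0.997 -0.001  0.072] F box [0.7 0.8 0. ] t 28.13
body edge -66 [-93.8  -0.4 127.8]
body edge -105 [-96.6  -0.2 166.7]
finger front [-116.9   -0.6   60. ]
```

View pics/b22scene.png

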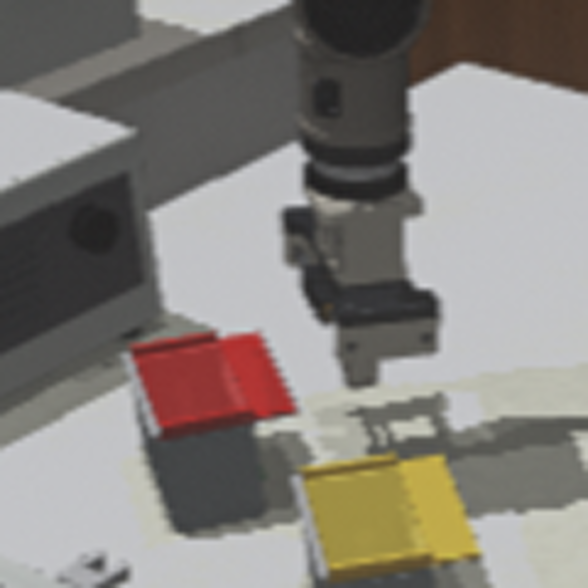

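View pics/b22top.png

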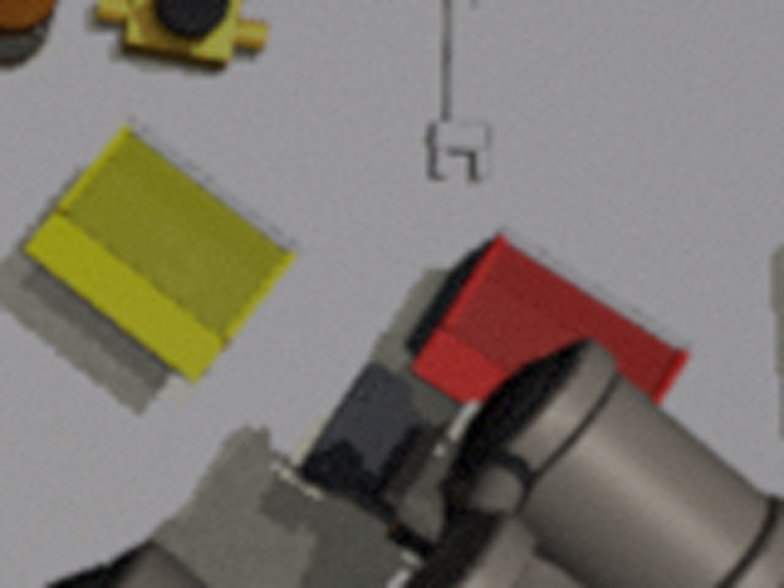

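send_rows(commands=[[[-0.03,-0.01,0,0,0],[-0.035,-0.01,0.01,0,0],[-0.035,0,0.025,0,0],[-0.03,0,0.03,0,0],[0,0,0.035,0,0],[0,0,0.035,0,0],[0,0,0.03,0,0],[0,0,0.02,0,0],[0,0,0,0,0]]])

```text
time: 28.98
tool_pos: [314.3, -433.5, 201.3]
tcp_rot: [1.387, 1.473, -0.769]
contact_force: [-0.1, -0.3, -0.3]
grip_width: 0.3
```

```bash
python3 -c "
from h import *
inbox()
t0=cv2.imread('pics/top0.png'); s0=cv2.imread('pics/scene0.png')
for i in range(1):
  T=optics.capture('top')['color'];S=optics.capture('scene')['color']
cv2.imwrite('pics/c_top.png',T);cv2.imwrite('pics/c_scene.png',S)
def en(a): return cv2.resize(cv2.convertScaleAbs(a,alpha=1.8,beta=-20),None,fx=7,fy=7,interpolation=cv2.INTER_CUBIC)
cv2.imwrite('pics/c1.png',np.vstack([np.hstack([en(x[175:215,440:496]) for x in(t0,T)]),np.hstack([en(x[152:192,200:256]) for x in(s0,S)])]))
"
```

```text
box TCP [-139.  -197.2  201.3] toolx in box [ 0.096 -0.017 -0.995] tooly [0.995 0.005 0.096] F box [ 0.1 -0.3 -0.3] t 28.98
body edge -66 [-108.  -195.8  270.6]
body edge -105 [-111.7 -195.1  309.4]
finger front [-129.5 -197.1  202.2]
```

View pics/c1.png

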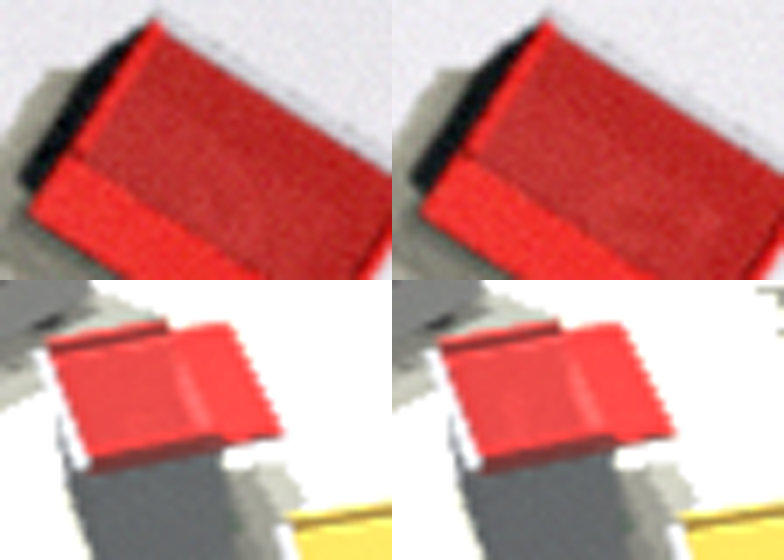

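View pics/c_top.png

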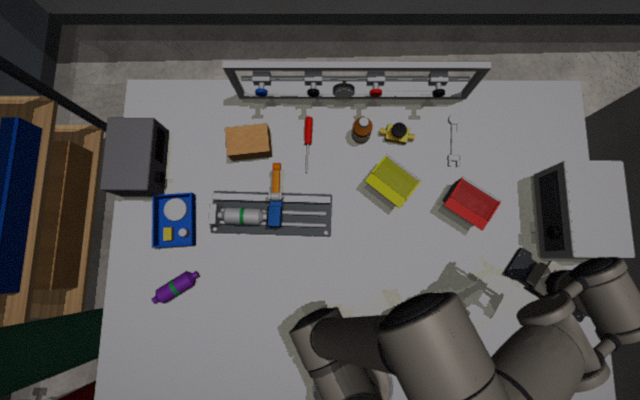

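View pics/c_scene.png

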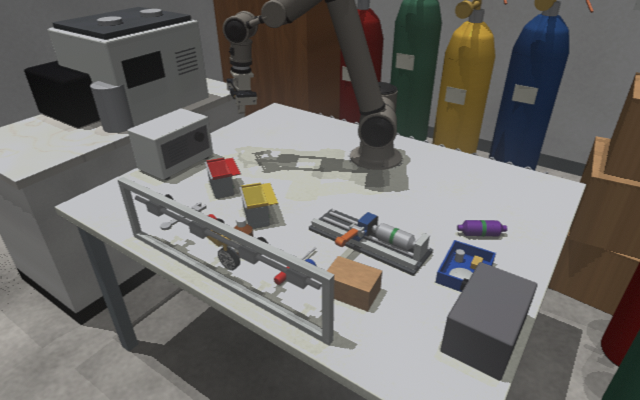

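```bash
python3 -c "
from h import *
t0=cv2.imread('pics/top0.png').astype(float)
T=np.mean([optics.capture('top')['color'].astype(float) for i in range(16)],0)
c=cam('top')
def en(a):
  b=a[172:218,440:500].sum(2); b=cv2.GaussianBlur(b,(0,0),0.9); b=np.clip((b-110)*3.0,0,255).astype(np.uint8); b=cv2.resize(b,None,fx=6,fy=6,interpolation=cv2.INTER_CUBIC); b=cv2.cvtColor(b,cv2.COLOR_GRAY2BGR)
  for y,col in((0.5,(0,255,0)),(-36.5,(0,0,255))):
    q=proj(c,box((0,y,69)))[0]; cv2.circle(b,(int((q[0]-440+.5)*6),int((q[1]-172+.5)*6)),4,col,1)
  return b
print(t0[190:205,455:480].sum(2).mean())
cv2.imwrite('pics/c2.png',np.hstack([en(t0),en(T)]))
"
```

```text
190.91466666666668
```

View pics/c2.png

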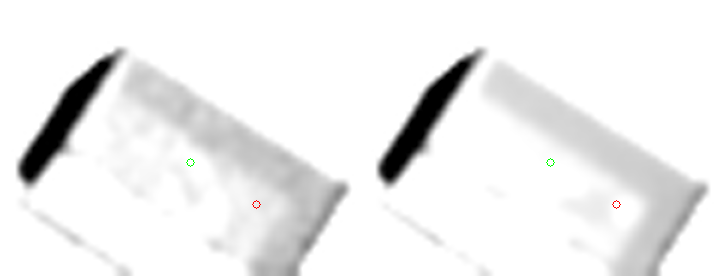

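```bash
python3 -c "
from h import *
t0=cv2.imread('pics/top0.png').astype(float)
T=np.mean([optics.capture('top')['color'].astype(float) for i in range(16)],0)
np.save('T.npy',T)
c=cam('top')
def en(a,s):
  b=cv2.GaussianBlur(a[172:218,440:500].sum(2),(0,0),s); b=np.clip((b-160)*3.5,0,255).astype(np.uint8); b=cv2.resize(b,None,fx=6,fy=6,interpolation=cv2.INTER_CUBIC); b=cv2.cvtColor(b,cv2.COLOR_GRAY2BGR)
  for y,col in((0.5,(0,255,0)),(-36.5,(0,0,255))):
    q=proj(c,box((0,y,69)))[0]; cv2.circle(b,(int((q[0]-440+.5)*6),int((q[1]-172+.5)*6)),4,col,1)
  return b
cv2.imwrite('pics/c3.png',np.hstack([en(t0,1.3),en(T,.5)]))
D=cv2.GaussianBlur((T-t0).sum(2),(0,0),1.3)
for y in range(40,-56,-8):
  q=proj(c,box((0,y,60)))[0].round().astype(int); print(y,q,t0[q[1]-2:q[1]+3,q[0]-2:q[0]+3].sum(2).mean().round(1),T[q[1]-2:q[1]+3,q[0]-2:q[0]+3].sum(2).mean().round(1))
"
```

```text
40 [459 192] 193.5 196.9
32 [461 193] 191.9 196.3
24 [463 195] 193.4 196.4
16 [466 196] 193.4 195.8
8 [468 198] 193.1 195.6
0 [470 199] 194.2 196.4
-8 [473 201] 194.4 200.9
-16 [475 202] 193.9 198.2
-24 [477 204] 195.0 192.5
-32 [480 205] 190.8 190.1
-40 [482 207] 189.1 194.4
-48 [484 208] 187.9 195.4
```

View pics/c3.png

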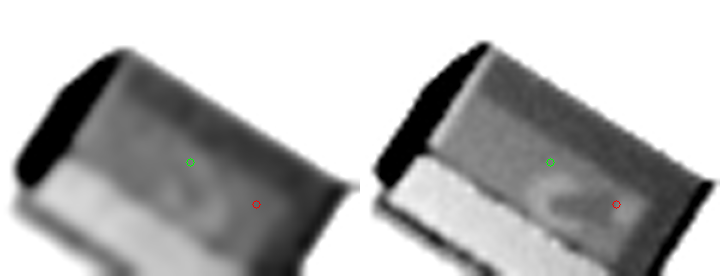

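```bash
python3 -c "
from h import *
a=cv2.imread('pics/c_top.png')[150:245,195:345]; b=cv2.imread('pics/c_scene.png')[200:275,300:450]
f=lambda x:cv2.resize(x,None,fx=3.5,fy=3.5,interpolation=cv2.INTER_CUBIC)
cv2.imwrite('pics/c4.png',np.vstack([f(a),f(b)]))
t=cam('top'); T=cv2.imread('pics/c_top.png'); s0=cv2.imread('pics/top0.png')
for n,sl in dict(yellow=(slice(150,212),slice(358,425)),wrench=(slice(110,170),slice(440,470)),others=(slice(110,175),slice(220,298)),bv=(slice(110,150),slice(345,420))).items():
  print(n,np.abs(T[sl].astype(int)-s0[sl]).mean())
"
```

```text
yellow 2.514604397367999
wrench 2.462962962962963
others 3.8661406969099277
bv 2.566777777777778
```

View pics/c4.png

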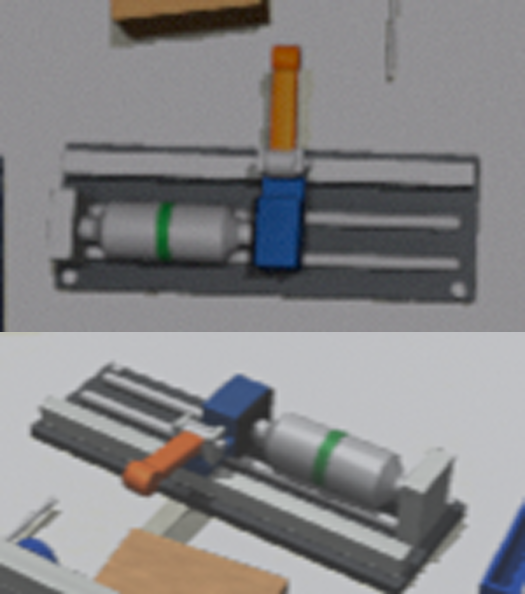

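```bash
python3 -c "
from h import *
print(close_job())"
```

```text
the job is handed in; nothing more can be done
None
```

I did every step in the order asked and handed the job in at about 31 s. One force reading during the pump step may have broken the 40 N limit.

- **Clamp:** I pushed the stop until the cylinder sat hard against the end block. It stopped moving at 29 N. I then pressed the orange lever down until it bottomed, at about 46 N on the fingertips. The last pictures show the cylinder held and the lever level, pointing away from the robot.
- **Pump:** I lifted the red guard with the gripper's body and held it up while a finger pushed the toggle right. The toggle moved at about 5 N and met its end stop at about 13 N. The finger then backed off and the guard dropped shut. An averaged picture through the closed guard shows the toggle at ON, though faintly.
- **Everything else:** The yellow-guarded box, wrench, bottle and valve look unchanged in the before-and-after pictures. The carton and screwdriver area differed slightly more, and I saw no movement there.

**What went wrong:** Lifting the guard took three tries.
- **First try:** The guard slipped off.
- **Second try:** The gripper's body jammed against the guard's lip. The force on the tool read about 46 N back and 42 N up (about 62 N in all) for a few rows, which may exceed the 40 N limit for the gripper's body.
- **Between tries:** Pressing had tilted the tool, so I corrected it by pressing the fingers against the back of the pump box, at up to about 26 N.
- **Third try:** The first lift of this try slipped again, at up to about 34 N. I lowered the guard and repeated the lift more slowly, and it worked at about 5–16 N.

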